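Load the loaf slicer's blade cassette, clamp it home and set the thickness pointer

TASK

Get the loaf slicer ready: lay the loose blade cassette in the slicer's cradle and let go of it, then swing the hinged clamp arm over and press it fully down so that it drives the cassette home. Only after that, turn the big knob in small turns until the tip of the sliding pointer stands exactly opposite the tip of the pointed mark (not the round stud), and let go. Leave the other things on the counter where they are.

Things in the scene. Friction and masses are not known exactly. Their poses are not given: they have to be found in the camera images.
- slicer: the loaf slicer, a fixed white plastic machine 245 (x) x 335 (y) mm, its deck 55 mm above the counter; origin on the counter under it. Its axes: x away from the robot at yaw 0, y to the left from cradle towards knob, z up. Seen from the cradle centre, a 45 mm high upright plate stands on the deck 69 mm towards +x, and the clamp's hinge is 82 mm towards -y.
- cradle (a point): centre of the cradle, where the cassette's underside centre is once driven home, 63 mm above the counter; slicer axes. Open bay 48 (x) x 126 (y) mm; grey walls to 95 mm above the counter, flared lips to 106 mm. Its long sides are open for 82 mm in the middle, so fingers fit down beside the cassette. Its sprung floor holds an unclamped cassette 10 mm above home (3 to 5 N).
- cassette_center (a point): centre of the loose blade cassette, a closed grey plastic box 120 long (x) x 42 wide (y) x 50 high (z) mm with a thin steel line along its top and dark grip ribs in the middle of its long sides; about 0.12 kg; its underside is 25 mm below this point. Lies flat on the counter at any yaw. It goes in with its length along the cradle, either way round.
- clamp_hinge (a point): hinge axis of the clamp arm, 132 mm above the counter at the cradle's -y end, between two steel ears reaching 143 mm above the counter; axes as the cradle: the hinge turns about x, closed the arm points along +y
- clamp_end (a point): free end of the clamp arm, in the middle of its thickness. Steel arm 165 mm from hinge to end, 36 mm wide (44 mm over the last 22 mm), 10 mm thick (12 mm at the end), with a rubber pad below at 82 mm from the hinge that presses on the middle of the cassette. y points along the arm outward; z is normal to it, away from the cassette
- clamp (a joint): angle of the clamp arm, rad: 0 fully down and level (a hard stop), growing as it swings up and away from the cradle; pi/2 upright, starts beyond upright, stop at 2.05. Stiff hinge: it stays where it is left; closing takes 4 to 8 N at its end
- knob_grip (a point): on the upright axis of the knob, 107 mm above the counter, at a good grip height. The knob is a black disc 68 mm across (top at 85 mm above the counter) with an upright bar 70 long x 16 thick x 36 high mm on it (top 120 mm). x points along the bar, y across it. The axis stands 170 mm towards +y and 5 mm towards -x from the cradle centre, in slicer axes
- knob (a joint): knob angle, rad, positive anticlockwise seen from above, stops at -2.6 and 2.6; at 0 the bar lies along the slicer's x. Stays where it is left, light to turn (0.06 N m). Turning it by +1 rad slides the pointer 21 mm towards the slicer's +y
- pointer_tip (a point): tip of the steel pointer, a 56 mm bar lying along the slicer's x in front of the cradle, its tip pointing to -x; it is geared to the knob and slides along the slicer's y. Its axes are the slicer's
- mark_tip (a point): tip of the pointed steel mark, fixed on the slicer's front strip, a 36 mm long arrow, 12 mm wide with a 24 mm wide triangular head pointing to +x at the pointer; its axes are the slicer's. The pointer is set when both tips have the same slicer y; they then stand 3 mm apart. A round stud of 24 mm on the other side of the strip is not to be used.
- jar_center (a point): centre of a closed glass jar, 64 mm across, 100 mm high; stands among the loose things; leave alone
- cup_center (a point): centre of an open steel cup, 72 mm across, 75 mm high; leave alone. Farther left a fixed black loaf maker, 280 mm high, stands from 0.56 m ahead of the robot on, its near side 0.58 m to the left
- bowl_big: outer of two stacked steel bowls, 160 mm across, 60 mm high, origin under its centre; leave alone
- bowl_small: inner bowl, 132 mm across, 55 mm high, origin under its centre; leave alone
- pan: aluminium baking pan 115 x 235 x 65 mm (x, y, z) beyond the slicer, origin under its centre; leave alone
- trivet: bamboo trivet 180 x 180 x 16 mm, origin under its centre; leave alone
- brush: silicone brush, 200 mm long, lying on the trivet, along its x; leave alone
Mind the look-alikes: they are no part of the job. Leave any green, orange or pink look-alike of the part that bears cassette_center alone.

How it is judged (in metres and radians):
On the way, in this order (a step that is already met when the one before it is completed fails the run):
1. the cassette lies in the cradle, released, the clamp still open (x of cassette_center in the frame of cradle between -0.007 and 0.007 m and y of cassette_center in the frame of cradle between -0.007 and 0.007 m and angle between the x axis of cassette_center and the y axis of cradle, either way round below 0.12 rad and angle between cassette_center's own z axis and vertical below 0.12 rad and contact force between the fingers and cassette below 0.3 N and z of cassette_center in the frame of cradle below 0.042 m and value of joint clamp above 0.2 rad), for 0.2 s.
2. the clamp is fully down and the cassette driven home (x of cassette_center in the frame of cradle between -0.007 and 0.007 m and y of cassette_center in the frame of cradle between -0.007 and 0.007 m and angle between the x axis of cassette_center and the y axis of cradle, either way round below 0.12 rad and angle between cassette_center's own z axis and vertical below 0.12 rad and z of cassette_center in the frame of cradle below 0.03 m and value of joint clamp below 0.06 rad), for 0.2 s.
3. the pointer tip is opposite the pointed mark (all of step 2 and y of pointer_tip in the frame of mark_tip between -0.003 and 0.003 m), for 0.2 s.
At the end, for the whole second after the job is handed in: The cassette lies home in the cradle (within 7 mm of its centre, 5 mm of full depth), the clamp is down (under 0.06 rad), the pointer tip is within 3 mm of the pointed mark's tip along the slicer's y, all at rest (all of step 3 and linear speed of cassette below 0.01 m/s and velocity of joint knob between -0.05 and 0.05 rad/s); the robot touches nothing.
It fails at once if another thing on the counter is moved more than 30 mm (distance of any of jar_center, cup_center, bowl_big, bowl_small, pan, trivet, brush from where it was at the start of the episode above 0.03 m).
It also fails if it takes over 72 s, if anything falls off the work surface, if the arm or the gripper's body presses on something with over 40 N, if the wrist force passes 120 N, or if a joint passes its speed limit or range.

ROBOT

A 6-joint arm with a two-finger parallel gripper is mounted at the origin on the work surface. World frame = base frame: x ahead of the robot, y to its left, z up, the work surface at z = 0. Lengths are in m, angles in degrees, forces in N, time in s.
With the tool pointing down it reaches from about 0.375 to 0.825 m from the base axis. Payload 5.5 kg.
Tool frame: the origin (TCP) lies between the finger pads; the fingertips stand 25 mm ahead of it and the grasp point (between the pads) lies 6 mm ahead of it; z points along the fingers, y is the direction in which the jaws open and shut (so a half turn about z gives the same grasp; the last joint's range is limited). The gripper opens to 85 mm and grips with 20 to 120 N. Pads are 22 mm wide; open, the fingers measure 114 mm over their backs; the gripper's body (76 mm by 85 mm) begins 54 mm behind the grasp point. The pads swing forward as they close: fully open they stand 13 mm farther back than shut.
Start: joints at [-69.729, 17.962, -2.699, 69.339, 0, 90], TCP at [0.208, -0.563, 0.256] pointing down, gripper open.
Joint ranges: [-152.73, 152.73], [-39.44, 99.34], [-58.76, 71.6], [-118.89, 123.64], [-81.53, 83.1], [-180, 180]. Speed limits (degrees/s): [136.94, 136.94, 172.46, 180, 180, 180].

INTERFACE

Orientations are given as a 3x3 rotation matrix whose columns are the frame's x, y, z axes.
In Python, from cell import bot gives the robot as it stands.
- The arm moves only by the tool servo_tool, never from a script. Its argument "increments" is one flat list of numbers, 5 for each row, row after row: the closure, from -1 (fully open) to 1 (shut), then the shift along the tool's x, y, z in cm, then the turn about the tool's z in degrees. In form: [fingers, x, y, z, roll, fingers, x, y, z, roll, ...]. A call has 1 to 12 rows; each row is the pose to reach, as a shift and turn from the pose commanded when the call began, along the tool's axes at that moment; what a row does not reach only later rows make up. A row lasts 1/8 s, in which the tool goes at most 62.5 mm and 10.7 degrees, less where a joint would pass 70% of its speed; a pose out of reach is approached as far as the arm can. A call with a gripper value outside its range is refused whole. The fingers move at their own pace and stop on an object; "newtons" is the grip in N (left out, the last holds). Time passes only in rows, so rows that repeat a pose let the fingers close. It gives the time, the measured TCP pose, the force and the opening at its end, in the units of the state.
- bot.get_obs(): the state, without advancing time (a new reading comes with each control period).
- bot.camera(name): name is "scene" or "side" or "wrist"; returns a dict with "pixels" (420x560x3 uint8, red, green, blue), "fx", "fy", "cx", "cy" (pixels), "dist_coeffs" ([k1, k2, p1, p2, k3] as OpenCV has them; the pictures are not rectified), "cam_to_world" (4x4, takes a point from camera to world coordinates); the wrist camera has in their place "tool_from_camera" (4x4, takes a point from camera to tool coordinates, whose origin is the TCP and whose axes are the flange's). Camera axes: x right, y up, looking along -z (the intrinsics and any distortion apply to the point x, -y, -z); pixel columns grow to the right and rows downward; lengths in m; the calibration is good to about 2 mm. A picture is of the moment at which its call begins: read the wrist's pose just before it. There is no depth.
- bot.job_done(): hands the job in, once; it reports no verdict.
The state is a dict: "time_s": time; "joint_pos": joint angles; "joint_velocities": joint speeds; "tau": joint torques, N m; "ee_pos": TCP position; "tool_rot": TCP orientation; "wrist_force": force on the tool from outside, world axes, zero at the start; "ft_torque": the same for the moment, N m; "opening": finger opening in m.
Only numpy, scipy, OpenCV 4.12 (cv2) and the standard library are available. Lean on these libraries where they do the work, as an engineer would, in place of code of your own. Each camera call takes 0.05 s, during which the arm holds its last target.

## Working session

There is one attempt and no reset: what is moved stays moved. The work goes in short steps, Python scripts to look and compute and a tool call to move; the robot and the scene stay as the last step left them, time stands still between calls to the robot, and variables do not carry over. Pictures are saved under pics/ and viewed, and the job is handed in when it is done.

Besides the shell and the picture viewer there is one more tool, called after "Emit:" in YAML: its name, and indented under it one key for each argument. servo_tool: Moves the arm, as the interface text tells. Its arguments: {"type":"object","properties":{"increments":{"type":"array","items":{"type":"number"}},"newtons":{"type":"number"}},"required":["increments"]}

```bash
ls; mkdir -p pics
cat > h.py <<'E'
import numpy as np, cv2
from cell import bot
def save(name,fn):
    c=bot.camera(name); cv2.imwrite('pics/'+fn,cv2.cvtColor(c['pixels'],cv2.COLOR_RGB2BGR)); return c
def rays(c,uv,T=None):
    uv=np.array(uv,float).reshape(-1,1,2)
    K=np.array([[c['fx'],0,c['cx']],[0,c['fy'],c['cy']],[0,0,1]])
    n=cv2.undistortPoints(uv,K,np.array(c['dist_coeffs'],float)).reshape(-1,2)
    d=np.c_[n[:,0],-n[:,1],-np.ones(len(n))]
    if T is None: T=np.array(c['cam_to_world'])
    d=d@T[:3,:3].T
    return T[:3,3],d/np.linalg.norm(d,axis=1)[:,None]
def onz(c,uv,z,T=None):
    o,d=rays(c,uv,T); return o+d*((z-o[2])/d[:,2])[:,None]
def proj(c,P,T=None):
    if T is None: T=np.array(c['cam_to_world'])
    K=np.array([[c['fx'],0,c['cx']],[0,c['fy'],c['cy']],[0,0,1]])
    p=(np.array(P,float).reshape(-1,3)-T[:3,3])@T[:3,:3]
    p=p*[1,-1,-1]
    return cv2.projectPoints(p,np.zeros(3),np.zeros(3),K,np.array(c['dist_coeffs'],float))[0].reshape(-1,2)
def tri(o1,d1,o2,d2):
    A=np.zeros((3,3));b=np.zeros(3)
    for o,d in((o1,d1),(o2,d2)):
        M=np.eye(3)-np.outer(d,d);A+=M;b+=M@o
    x=np.linalg.solve(A,b)
    return x,[np.linalg.norm((np.eye(3)-np.outer(d,d))@(x-o)) for o,d in((o1,d1),(o2,d2))]
def wristT(c):
    o=bot.get_obs(); T=np.eye(4);T[:3,:3]=np.array(o['tool_rot']);T[:3,3]=o['ee_pos']
    return T@np.array(c['tool_from_camera'])
E
python3 - <<'E'
from h import *
import pickle
o=bot.get_obs(); print(o)
cs={}
for n in('scene','side','wrist'):
    cs[n]=save(n,n+'0.png'); print(n,{k:np.round(v,4).tolist() for k,v in cs[n].items() if k!='pixels'})
cs['obs']=o
pickle.dump(cs,open('c0.pkl','wb'))
E
```

```text
pics
{'time_s': 0.0, 'joint_pos': array([-6.97291944e+01,  1.80026386e+01, -2.75642309e+00,  6.93397019e+01,
       -4.61400316e-04,  8.99987129e+01]), 'joint_velocities': array([ 0.01354142, -0.04093027, -0.0103814 , -0.06280825,  0.05001971,
        0.01975054]), 'tau': array([-5.85834132e-04, -5.39588106e+01,  3.39751697e+01,  1.92737201e-02,
        3.09684692e-04,  1.03606152e-05]), 'ee_pos': array([ 0.20768023, -0.56232011,  0.25543398]), 'tool_rot': array([[ 9.38057802e-01,  3.46478274e-01, -6.04760009e-04],
       [ 3.46478802e-01, -9.38056413e-01,  1.61419871e-03],
       [-8.01422068e-06, -1.72374822e-03, -9.99998514e-01]]), 'wrist_force': array([ 0.07855001,  0.28380607, -0.22374581]), 'ft_torque': array([-0.03084418,  0.00974906,  0.01124673]), 'opening': 0.08501206708514727}
scene {'fx': 456.5756, 'fy': 456.5756, 'cx': 280.8113, 'cy': 209.2976, 'dist_coeffs': [-0.1323, 0.0, 0.0, 0.0, 0.0], 'cam_to_world': [[0.861, -0.2883, 0.4189, 1.1415], [0.5084, 0.4704, -0.7212, -0.9516], [0.0109, 0.834, 0.5517, 0.9022], [0.0, 0.0, 0.0, 1.0]]}
side {'fx': 401.5308, 'fy': 401.5308, 'cx': 280.232, 'cy': 212.813, 'dist_coeffs': [-0.0805, 0.0, 0.0, 0.0, 0.0], 'cam_to_world': [[-0.8966, 0.2688, -0.3519, 0.135], [-0.4429, -0.5442, 0.7125, 0.9452], [0.0, 0.7947, 0.607, 0.8436], [0.0, 0.0, 0.0, 1.0]]}
wrist {'fx': 350.7081, 'fy': 350.7081, 'cx': 286.0078, 'cy': 212.4214, 'dist_coeffs': [-0.0424, 0.0, 0.0, 0.0, 0.0], 'tool_from_camera': [[-0.0002, 0.9568, 0.2909, 0.0734], [1.0, 0.0002, 0.0001, 0.0006], [0.0, 0.2909, -0.9568, -0.1177], [0.0, 0.0, 0.0, 1.0]]}
```

View pics/scene0.png

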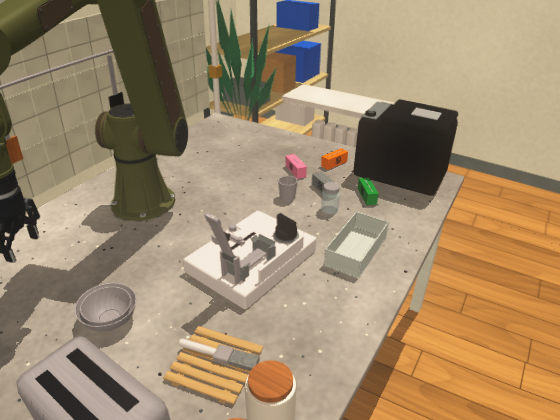

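View pics/side0.png

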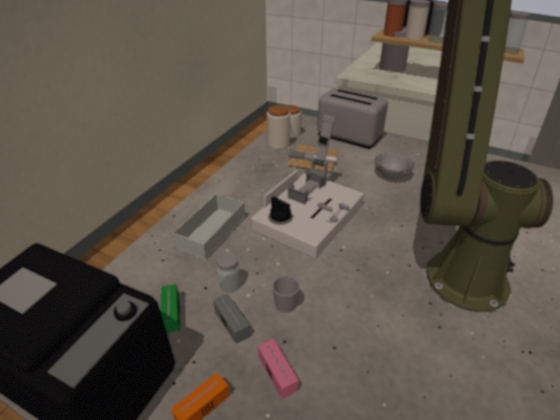

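View pics/wrist0.png

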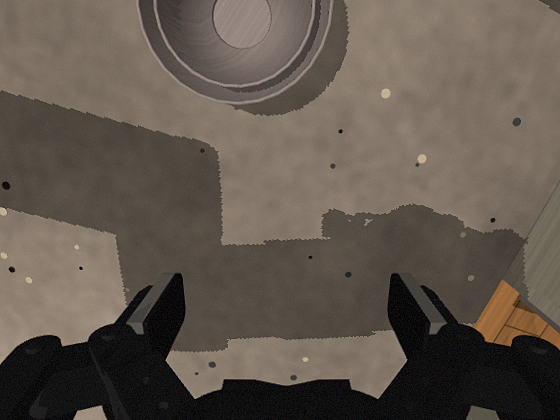

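The scene shows the slicer near (250,255), with the grey cassette behind the jar and cup at about (322,182). In the side view the cassette is at (232,318), the jar at (228,272), the cup at (286,294) and the slicer at (308,210). Next I'll enlarge those regions.

Run:
```python
import cv2
a=cv2.imread('pics/side0.png'); b=cv2.imread('pics/scene0.png')
cv2.imwrite('pics/z1.png',cv2.resize(a[240:360,150:310],None,fx=5,fy=5,interpolation=cv2.INTER_CUBIC))
cv2.imwrite('pics/z2.png',cv2.resize(a[105:255,240:380],None,fx=4,fy=4,interpolation=cv2.INTER_CUBIC))
cv2.imwrite('pics/z3.png',cv2.resize(b[200:310,175:325],None,fx=5,fy=5,interpolation=cv2.INTER_CUBIC))
cv2.imwrite('pics/z4.png',cv2.resize(b[140:230,265:395],None,fx=6,fy=6,interpolation=cv2.INTER_CUBIC))
```

```text
(no output)
```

View pics/z1.png

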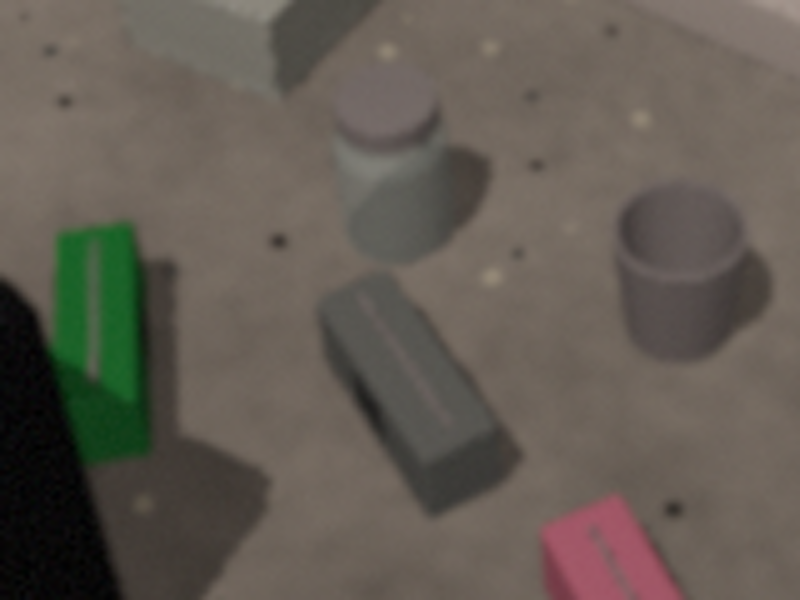

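View pics/z2.png

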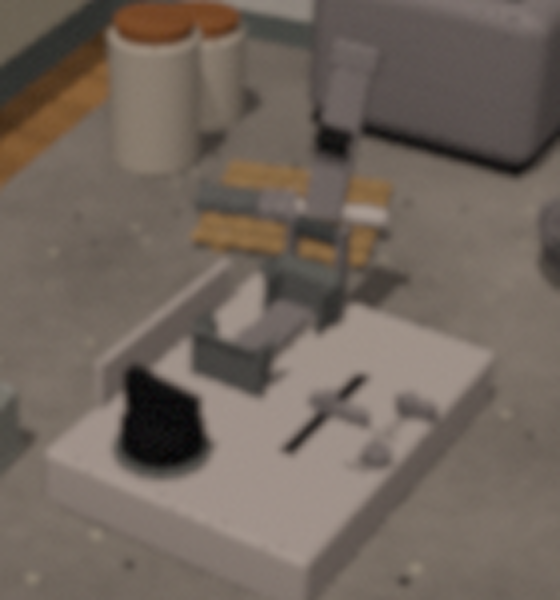

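View pics/z3.png

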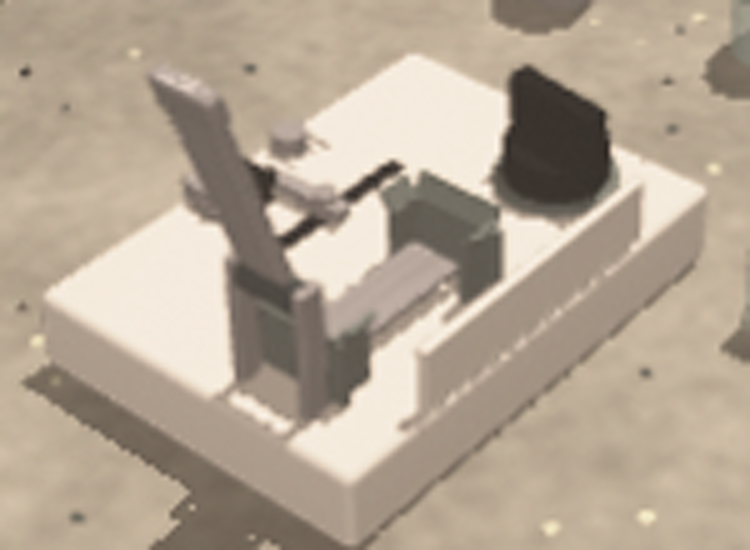

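View pics/z4.png

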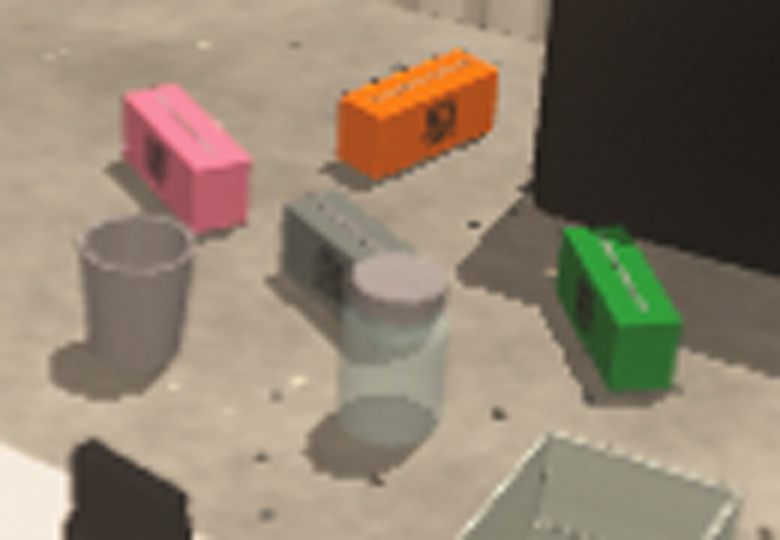

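Run:
```python
from h import *
import pickle
C=pickle.load(open('c0.pkl','rb')); si,sc=C['side'],C['scene']
f=lambda p,ox,oy,s:(np.array(p,float)+.5)/s-.5+[ox,oy]
q=f([(320,303),(385,272),(497,425),(430,458)],150,240,5)
P=onz(si,q,.05);print('cass top side\n',P.round(4)); print(np.linalg.norm(np.diff(P,axis=0),axis=1))
q=f([(310,192),(288,212)],265,140,6); P=onz(sc,q,.05);print('cass scene',P.round(4))
q=f([(385,75),(385,120)],150,240,5);print('jar lid',onz(si,q,.1).round(4))
q=f([(680,230)],150,240,5);print('cup rim ctr',onz(si,q,.075).round(4))
q=f([(395,275)],265,140,6);print('jar sc',onz(sc,q,.1).round(4))
q=f([(137,245)],265,140,6);print('cup sc',onz(sc,q,.075).round(4))
q=f([(413,55),(705,190),(350,487),(45,295)],175,200,5);P=onz(sc,q,.055);print('deck scene\n',P.round(4),np.linalg.norm(np.diff(P,axis=0),axis=1))
q=f([(52,455),(310,568),(493,358)],240,105,4);P=onz(si,q,.055);print('deck side\n',P.round(4),np.linalg.norm(np.diff(P,axis=0),axis=1))
```

```text
cass top side
 [[0.5849 0.4174 0.05  ]
 [0.5663 0.3849 0.05  ]
 [0.4667 0.4428 0.05  ]
 [0.4856 0.4736 0.05  ]]
[0.03743272 0.11522615 0.03610422]
cass scene [[0.4768 0.4628 0.05  ]
 [0.4768 0.4316 0.05  ]]
jar lid [[0.6135 0.3023 0.1   ]
 [0.5951 0.3315 0.1   ]]
cup rim ctr [[0.4327 0.3115 0.075 ]]
jar sc [[0.6029 0.3167 0.1   ]]
cup sc [[0.4371 0.3062 0.075 ]]
deck scene
 [[ 0.4348  0.1079  0.055 ]
 [ 0.6701  0.0758  0.055 ]
 [ 0.6288 -0.2515  0.055 ]
 [ 0.3896 -0.2145  0.055 ]] [0.23741939 0.3299077  0.24208621]
deck side
 [[ 0.658   0.0845  0.055 ]
 [ 0.4238  0.1175  0.055 ]
 [ 0.3831 -0.2026  0.055 ]] [0.23658835 0.32268999]
```

Rough numbers: the cassette is at about (0.526, 0.43) with its length at 150°, and the slicer yaw is about -7.8°. I'll move the wrist camera over the slicer for a close look.

Emit:
servo_tool:
  increments: [-1,0,0,-6,-10,-1,3,-2,-11.5,-20,-1,43.5,-33.2,-11.5,-62,-1,43.5,-33.2,-11.5,-62,-1,43.5,-33.2,-11.5,-62,-1,43.5,-33.2,-11.5,-62,-1,43.5,-33.2,-11.5,-62,-1,43.5,-33.2,-11.5,-62,-1,43.5,-33.2,-11.5,-62,-1,43.5,-33.2,-11.5,-62,-1,43.5,-33.2,-11.5,-62,-1,43.5,-33.2,-11.5,-62]

```text
time_s: 1.65
ee_pos: [0.5009, -0.1002, 0.3709]
tool_rot: [[0.133, 0.991, -0.001], [0.991, -0.133, -0.0], [-0.0, -0.001, -1.0]]
wrist_force: [-1.0, -0.8, -0.5]
opening: 0.0855
```

```bash
cat > shot.py <<'E'
from h import *
import pickle,sys
o=bot.get_obs(); c=save('wrist',sys.argv[1]+'.png')
T=np.eye(4);T[:3,:3]=np.array(o['tool_rot']);T[:3,3]=o['ee_pos']
c['T']=T@np.array(c['tool_from_camera']);c['obs']=o
pickle.dump(c,open(sys.argv[1]+'.pkl','wb'))
print(o['time_s'],o['joint_pos'].round(2),o['ee_pos'].round(4),np.degrees(np.arctan2(o['tool_rot'][1,0],o['tool_rot'][0,0])),o['wrist_force'].round(2),o['opening'])
E
python3 shot.py w1
```

```text
1.65 [-1.130e+01  7.070e+00 -1.600e+00  8.139e+01 -3.000e-02  8.632e+01] [ 0.5009 -0.1002  0.3709] 82.37995203535446 [-1.04 -0.81 -0.48] 0.08551335676778704
```

View pics/w1.png

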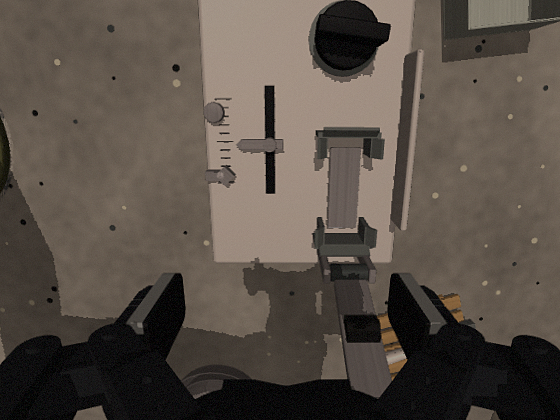

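The wrist view shows these pixel positions:
- Pointer tip at about (237,145)
- Pointed mark at (222,176)
- Round stud at (214,112)
- Cradle from (347,130) to (345,245)
- Knob at (348,38)
- Clamp arm leaning away at the bottom

I'll take a second view for the heights.

Emit:
servo_tool:
  increments: [-1,5,5,0,0,-1,9,9,0,0,-1,9,9,0,0,-1,9,9,0,0]

```text
time_s: 2.2
ee_pos: [0.6016, -0.0252, 0.371]
tool_rot: [[0.136, 0.991, -0.001], [0.991, -0.136, -0.001], [-0.001, -0.001, -1.0]]
wrist_force: [-0.4, -0.6, 0.6]
opening: 0.0855
```

```bash
python3 shot.py w2
python3 - <<'E'
import cv2
for n in('w1','w2'):
    a=cv2.imread(f'pics/{n}.png')
    ox=190 if n=='w1' else 100; oy=0 if n=='w1' else 70
    cv2.imwrite(f'pics/{n}z.png',cv2.resize(a[oy:oy+200,ox:ox+260],None,fx=3,fy=3,interpolation=cv2.INTER_CUBIC))
E
```

```text
2.2 [-2.380e+00  1.745e+01  1.137e+01  8.399e+01 -4.000e-02  9.544e+01] [ 0.6016 -0.0252  0.371 ] 82.18370588054417 [-0.37 -0.6   0.63] 0.08546271276572343
```

View pics/w2.png

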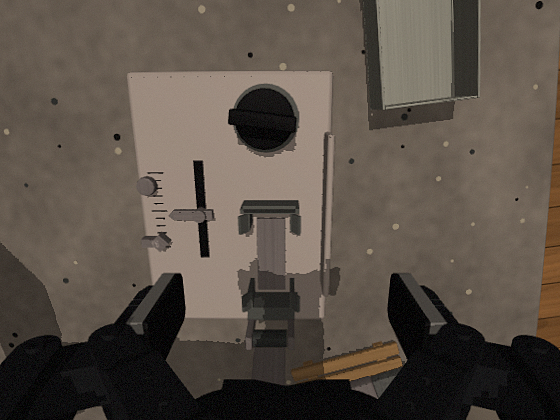

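View pics/w1z.png

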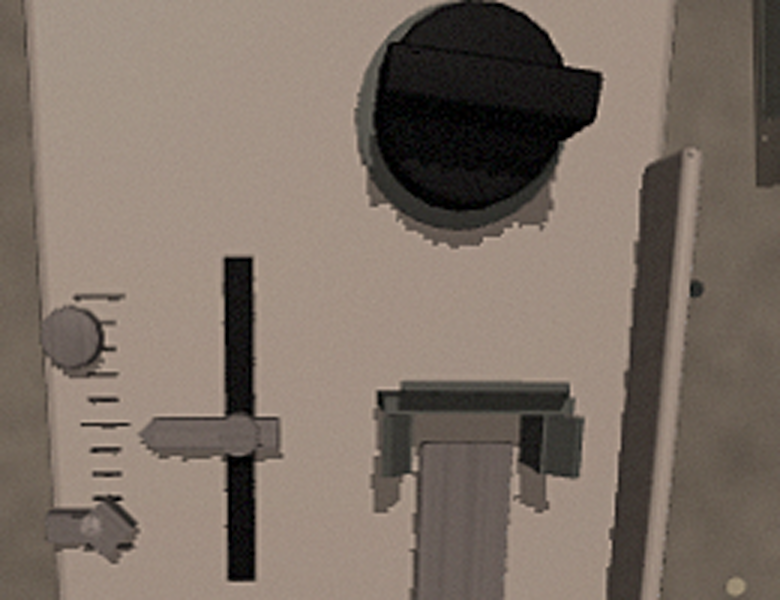

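View pics/w2z.png

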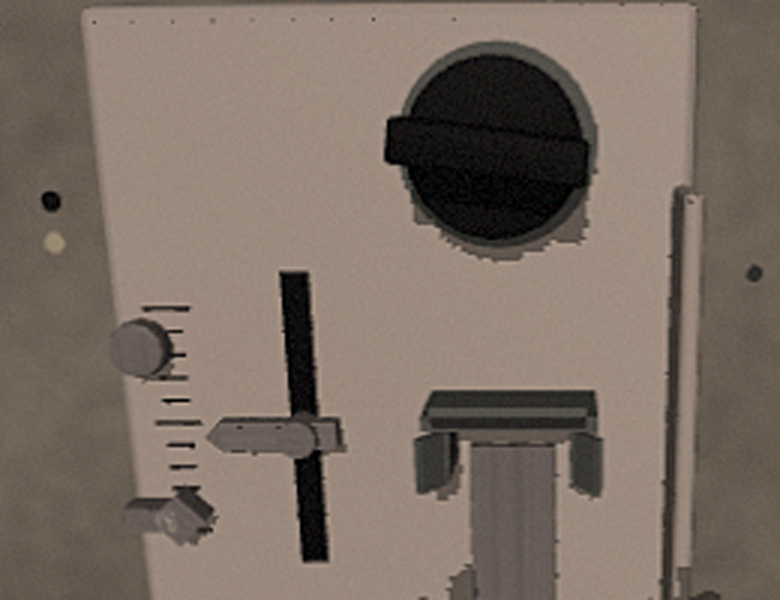

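Run:
```python
from h import *
import pickle
A=pickle.load(open('w1.pkl','rb'));B=pickle.load(open('w2.pkl','rb'))
za=lambda p:(np.array(p,float)+.5)/3-.5+[190,0]
zb=lambda p:(np.array(p,float)+.5)/3-.5+[100,70]
def t(n,a,b):
    o1,d1=rays(A,[za(a)],A['T']);o2,d2=rays(B,[zb(b)],B['T'])
    x,r=tri(o1,d1[0],o2,d2[0]);print(n,x.round(4),np.round(r,4));return x
t('pointer tip',(139,436),(206,437))
t('slot top-left',(225,257),(280,271)); t('slot bot-right',(254,580),(328,561))
t('strip tl',(420,442),(472,443)); t('strip tr',(518,442),(555,443))
t('plate end',(692,150),(695,192))
t('wall L',(402,384),(432,392)); t('wall R',(570,386),(597,392))
t('stud ctr',(70,338),(139,347))
t('bar L top',(393,42),(390,117)); t('bar R top',(602,73),(588,140))
P=onz(B,[zb((82,12)),zb((693,7))],.055,B['T']);print('corners w2',P.round(4),np.diff(P,axis=0), np.linalg.norm(P[1]-P[0]))
P=onz(B,[zb((497,150))],.085,B['T']);print('disc',P.round(4))
P=onz(A,[za((470,107))],.085,A['T']);print('disc',P.round(4))
P=onz(A,[(215,262),(391,262)],.055,A['T']);print('bottom corners w1',P.round(4))
```

```text
pointer tip [ 0.445  -0.0637  0.0661] [0.0001 0.0001]
slot top-left [ 0.4882 -0.0007  0.0554] [0.0004 0.0004]
slot bot-right [ 0.4813 -0.1311  0.0548] [0.0002 0.0002]
strip tl [ 0.5558 -0.0814  0.0654] [0.0004 0.0004]
strip tr [ 0.5918 -0.084   0.0758] [0.0009 0.0009]
plate end [0.6567 0.0112 0.0936] [0.0003 0.0003]
wall L [ 0.5475 -0.0544  0.0856] [0.0023 0.0023]
wall R [ 0.612  -0.0645  0.0791] [0.0015 0.0015]
stud ctr [ 0.4236 -0.0229  0.0599] [0.0001 0.0001]
bar L top [0.554  0.0526 0.1187] [0.0002 0.0002]
bar R top [0.6196 0.0356 0.1179] [0.0005 0.0005]
corners w2 [[0.4316 0.11   0.055 ]
 [0.6674 0.0782 0.055 ]] [[ 0.23575347 -0.0318708   0.        ]] 0.23789796987335923
disc [[0.586 0.036 0.085]]
disc [[0.5827 0.0356 0.085 ]]
bottom corners w1 [[ 0.3879 -0.2152  0.055 ]
 [ 0.6244 -0.247   0.055 ]]
```

The measurements agree with each other:
- Slicer yaw is -7.7°.
- Knob axis is at about (0.585, 0.036), with the bar at about -14.5°.
- Working back from the knob, the cradle is at (0.567, -0.133). The floor strip's centre line gives the same.

I'm going to look at the cassette.

Emit:
servo_tool:
  increments: [-1,43,-12,7,-68,-1,43,-12,7,-68,-1,43,-12,7,-68,-1,43,-12,7,-68,-1,43,-12,7,-68,-1,43,-12,7,-68,-1,43,-12,7,-68,-1,43,-12,7,-68,-1,43,-12,7,-68,-1,43,-12,7,-68]

```text
time_s: 3.5
ee_pos: [0.5419, 0.4164, 0.3023]
tool_rot: [[-0.867, 0.498, 0.001], [0.498, 0.867, -0.0], [-0.001, 0.0, -1.0]]
wrist_force: [0.7, -0.2, 0.0]
opening: 0.0857
```

```bash
python3 shot.py w3
```

```text
3.5 [ 3.756e+01  2.690e+01  1.618e+01  7.924e+01 -4.000e-02  6.743e+01] [0.5419 0.4164 0.3023] 150.12519556269436 [ 0.67 -0.17  0.04] 0.08569320777498776
```

View pics/w3.png

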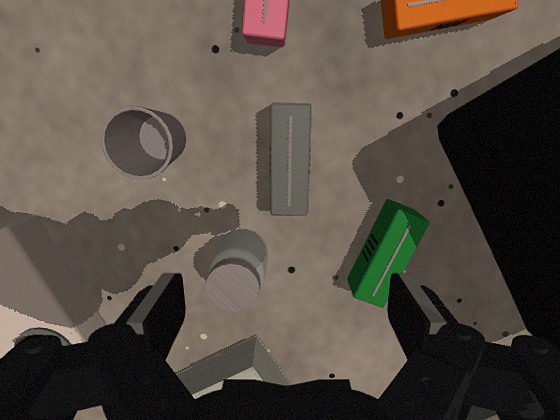

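Run:
```python
from h import *
import pickle
C=pickle.load(open('w3.pkl','rb'))
P=onz(C,[(272,103),(311,103),(308.5,215),(271,215)],.05,C['T']);print(P.round(4),np.linalg.norm(np.diff(P,axis=0),axis=1),P.mean(0))
L=onz(C,[(291,116),(290,207)],.05,C['T']);d=L[0]-L[1];print('line',L.mean(0),np.degrees(np.arctan2(d[1],d[0])))
for i,j in((3,0),(2,1)):
    d=P[j]-P[i];print(np.degrees(np.arctan2(d[1],d[0])))
# two-view height of cassette top centre
S=pickle.load(open('c0.pkl','rb'))['side']
f=lambda p,ox,oy,s:(np.array(p,float)+.5)/s-.5+[ox,oy]
for a,b in(((320,303),(311,103)),((385,272),(308.5,215)),):pass
sq=f([(408,364)],150,240,5)
o1,d1=rays(S,sq);o2,d2=rays(C,[(290.6,160)],C['T']);print('tri centre',tri(o1,d1[0],o2,d2[0]))
o=C['obs'];R=o['tool_rot']
for n,uv,z in(('jar',(233,285),.1),('cup',(145,141),.075)):
    q=onz(C,[uv],z,C['T'])[0]; print(n,q, 'tool rel to cassette',R.T@(q-np.r_[P.mean(0)[:2],z]))
```

```text
[[0.4677 0.4418 0.05  ]
 [0.4873 0.476  0.05  ]
 [0.59   0.4165 0.05  ]
 [0.5693 0.3805 0.05  ]] [0.03943322 0.1186953  0.04147183] [0.5285799  0.42868708 0.05      ]
line [0.53007315 0.42770407 0.05      ] 149.69342679512866
148.94001879329488
149.92419774077112
tri centre (array([0.52686752, 0.42872309, 0.04649513]), [np.float64(0.0009994946203099844), np.float64(0.000999494620309862)])
jar [0.6019733  0.31841155 0.1       ] tool rel to cassette [-1.18569485e-01 -5.90639656e-02  8.04703098e-05]
cup [0.43656331 0.31720788 0.075     ] tool rel to cassette [ 2.42605301e-02 -1.42499428e-01 -7.72505472e-05]
```

The cassette top centre is at (0.528, 0.429), triangulated height about 47 mm, axis 149.5°, and corner sizes 40 x 119 mm. The jar and cup are clear of the gripper, so I'll descend.

Emit:
servo_tool:
  increments: [-1,1.8,0.4,4,0.5,-1,1.8,0.4,10,0.5,-1,1.8,0.4,16,0.5,-1,1.8,0.4,20,0.5,-1,1.8,0.4,23,0.5,-1,1.8,0.4,25,0.5,-1,1.8,0.4,26.6,0.5,-1,1.8,0.4,26.6,0.5]
  newtons: 30

```text
time_s: 4.55
ee_pos: [0.5273, 0.4303, 0.0347]
tool_rot: [[-0.864, 0.504, -0.001], [0.504, 0.864, -0.001], [0.0, -0.001, -1.0]]
wrist_force: [-1.0, -0.2, 0.7]
opening: 0.0851
```

```bash
python3 shot.py w4
```

```text
4.55 [39.22 35.26 -6.33 48.48 -0.   69.48] [0.5273 0.4303 0.0347] 149.7373648021786 [-1.01 -0.24  0.68] 0.08509358649728523
```

View pics/w4.png

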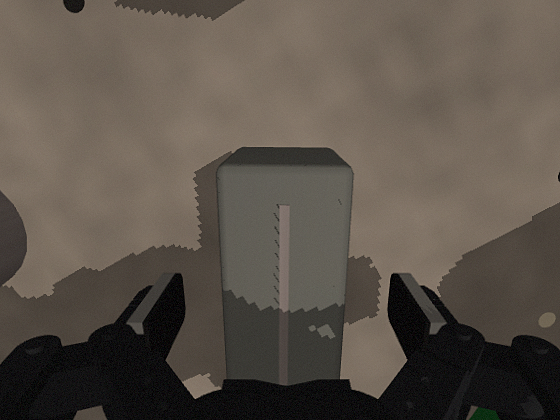

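The cassette is centred between the open fingers. I'll close.

Emit:
servo_tool:
  increments: [0.3,0,0,0,0,0.6,0,0,0,0,1,0,0,0,0,1,0,0,0,0,1,0,0,0,0]
  newtons: 35

```text
time_s: 5.22
ee_pos: [0.5279, 0.4314, 0.0363]
tool_rot: [[-0.864, 0.503, 0.001], [0.503, 0.864, 0.001], [-0.001, 0.001, -1.0]]
wrist_force: [0.2, -1.8, 5.8]
opening: 0.0419
```

```bash
python3 shot.py w5
```

```text
5.225 [39.26 35.18 -6.25 48.5  -0.   69.48] [0.5279 0.4314 0.0363] 149.7764233132294 [ 0.17 -1.83  5.79] 0.041851633230288766
```

View pics/w5.png

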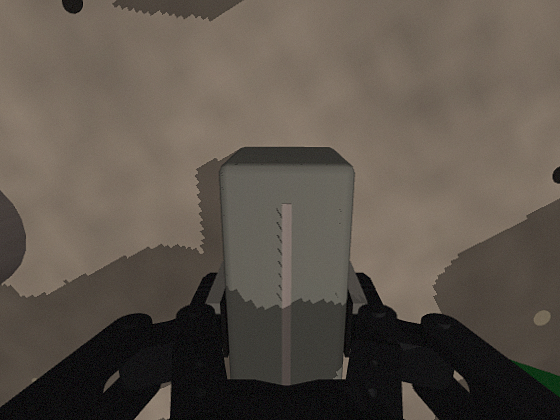

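Run:
```python
from h import *
import pickle
C=pickle.load(open('w5.pkl','rb'));o=C['obs'];R=o['tool_rot']
for uv in((222,168),(353,168),(287,163),(287,148),(287,204)):
  for z in (.05,.047):
    P=onz(C,[uv],z,C['T'])[0];print(uv,z,(R.T@(P-o['ee_pos'])).round(4))
```

```text
(222, 168) 0.05 [ 0.0566 -0.0202 -0.0138]
(222, 168) 0.047 [ 0.0561 -0.0208 -0.0108]
(353, 168) 0.05 [ 0.0566  0.019  -0.0137]
(353, 168) 0.047 [ 0.056   0.0195 -0.0107]
(287, 163) 0.05 [ 0.058  -0.0008 -0.0138]
(287, 163) 0.047 [ 0.0576 -0.0008 -0.0108]
(287, 148) 0.05 [ 0.0625 -0.0008 -0.0138]
(287, 148) 0.047 [ 0.0621 -0.0008 -0.0108]
(287, 204) 0.05 [ 0.0454 -0.0008 -0.0137]
(287, 204) 0.047 [ 0.0445 -0.0008 -0.0107]
```

Opening is 41.9 mm, so the grip is good. I'll lift, then carry it over the cradle.

Emit:
servo_tool:
  increments: [1,0,0,-4,0,1,0,0,-10,0,1,0,0,-16,0,1,-31.7,-46.7,-18,67.5,1,-31.7,-46.7,-18,67.5,1,-31.7,-46.7,-18,67.5,1,-31.7,-46.7,-18,67.5,1,-31.7,-46.7,-18,67.5,1,-31.7,-46.7,-18,67.5,1,-31.7,-46.7,-18,67.5,1,-31.7,-46.7,-18,67.5,1,-31.7,-46.7,-18,67.5]

```text
time_s: 6.78
ee_pos: [0.5657, -0.1317, 0.215]
tool_rot: [[0.134, 0.991, -0.0], [0.991, -0.134, 0.0], [0.0, -0.0, -1.0]]
wrist_force: [1.2, 1.3, -2.2]
opening: 0.0418
```

Emit:
servo_tool:
  increments: [1,0,0,0,0,1,0,0,0,0]

```text
time_s: 7.02
ee_pos: [0.5656, -0.1296, 0.2147]
tool_rot: [[0.135, 0.991, -0.001], [0.991, -0.135, 0.001], [0.001, -0.001, -1.0]]
wrist_force: [0.3, 0.1, -1.6]
opening: 0.0415
```

```bash
python3 shot.py w6; python3 -c "
from h import *
save('side','s6.png');save('scene','sc6.png')
a=cv2.imread('pics/s6.png')[90:260,220:400];b=cv2.imread('pics/sc6.png')[140:310,170:350]
cv2.imwrite('pics/s6z.png',cv2.resize(np.hstack([a,b]),None,fx=2.2,fy=3))"
```

```text
7.025 [-1.293e+01  1.700e+01 -9.500e+00  6.357e+01  4.000e-02  8.485e+01] [ 0.5656 -0.1296  0.2147] 82.22600999669068 [ 0.32  0.12 -1.57] 0.041495179625627716
```

View pics/w6.png

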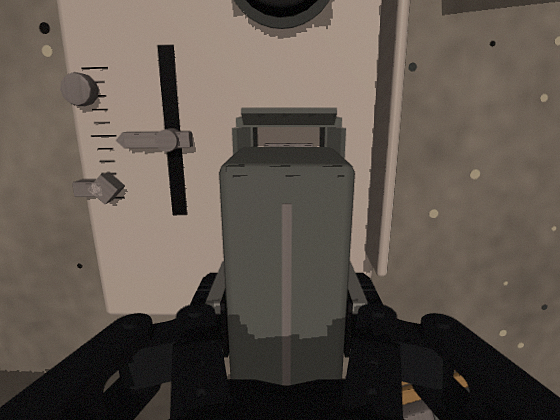

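View pics/s6z.png

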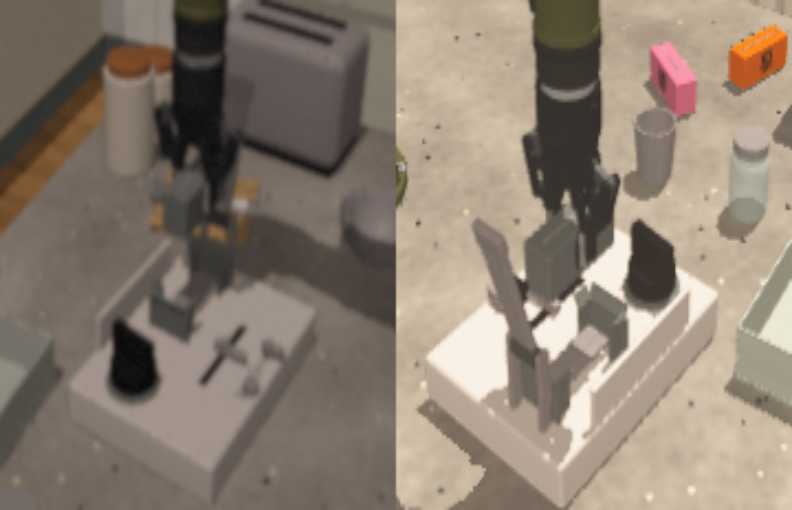

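```bash
python3 - <<'E'
from h import *
import pickle
C=pickle.load(open('w6.pkl','rb'));o=C['obs'];R=o['tool_rot']
t=np.radians(-7.67);Rs=np.array([[np.cos(t),-np.sin(t),0],[np.sin(t),np.cos(t),0],[0,0,1]])
cr=np.array([.567,-.1332,.063])
for uv,z in(((241,108),.106),((337,108),.106),((233,128),.1),((346,128),.1),((257,144),.073),((320,144),.073),((233,125),.106),((346,125),.106)):
    P=onz(C,[uv],z,C['T'])[0];print(uv,z,'tool',(R.T@(P-o['ee_pos'])).round(4),'cradle',(Rs.T@(P-cr)).round(4))
# project expected lip rect and bay
for z in(.095,.106):
  q=[cr+Rs@np.array([x,y,z-.063]) for x in(-.024,.024) for y in(.041,.063)]
  print(z,proj(C,q,C['T']).round(0).tolist())
E
python3 -c "
import cv2
a=cv2.imread('pics/w6.png');cv2.imwrite('pics/w6z.png',cv2.resize(a[90:190,200:370],None,fx=4.5,fy=4.5,interpolation=cv2.INTER_CUBIC))"
```

```text
(241, 108) 0.106 tool [ 0.0722 -0.0284  0.1088] cradle [-0.0302  0.0757  0.043 ]
(337, 108) 0.106 tool [0.0722 0.0313 0.1087] cradle [0.0295 0.0756 0.043 ]
(233, 128) 0.1 tool [ 0.0597 -0.0347  0.1148] cradle [-0.0366  0.0632  0.037 ]
(346, 128) 0.1 tool [0.0597 0.0385 0.1147] cradle [0.0366 0.0631 0.037 ]
(257, 144) 0.073 tool [ 0.0466 -0.0216  0.1418] cradle [-0.0235  0.0501  0.01  ]
(320, 144) 0.073 tool [0.0466 0.0245 0.1417] cradle [0.0226 0.0501 0.01  ]
(233, 125) 0.106 tool [ 0.0619 -0.0338  0.1088] cradle [-0.0356  0.0654  0.043 ]
(346, 125) 0.106 tool [0.0619 0.0374 0.1087] cradle [0.0355 0.0653 0.043 ]
0.095 [[254.0, 161.0], [253.0, 128.0], [325.0, 161.0], [326.0, 128.0]]
0.106 [[253.0, 164.0], [252.0, 129.0], [327.0, 163.0], [328.0, 129.0]]
```

View pics/w6z.png

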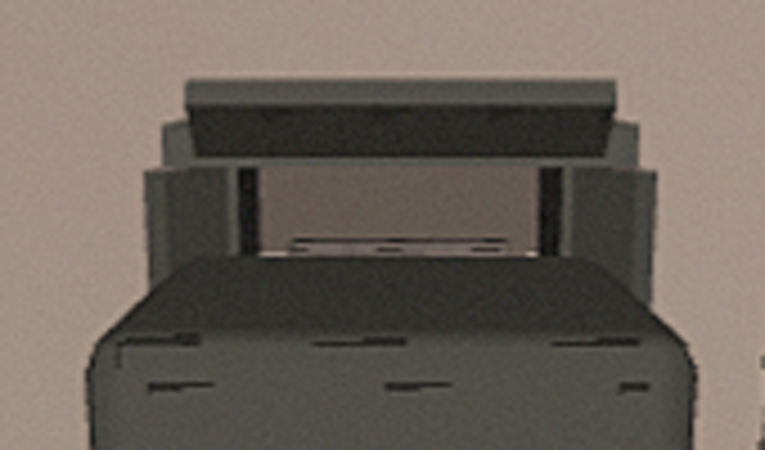

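```bash
python3 -c "
import cv2
a=cv2.imread('pics/w1.png');cv2.imwrite('pics/w1y.png',cv2.resize(a[120:285,295:415],None,fx=3.6,fy=3.6,interpolation=cv2.INTER_CUBIC))"
```

```text
(no output)
```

View pics/w1y.png

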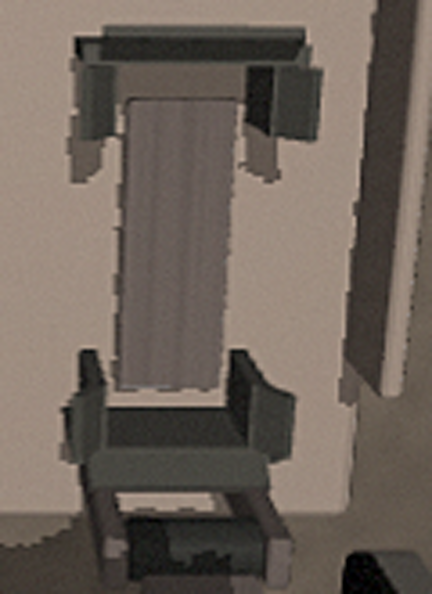

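Run:
```python
from h import *
import pickle
C=pickle.load(open('w1.pkl','rb'))
t=np.radians(-7.67);Rs=np.array([[np.cos(t),-np.sin(t),0],[np.sin(t),np.cos(t),0],[0,0,1]])
cr=np.array([.567,-.1332,.063])
f=lambda p:(np.array(p,float)+.5)/3.6-.5+[295,120]
for n,uv,z in(('+foot',(180,62),.095),('-foot',(178,450),.095),('-base',(175,408),.055),('strip+',(180,98),.073),('strip-',(170,388),.073),('hingeaxisL',(112,530),.132),('R',(280,530),.132)):
    P=onz(C,[f(uv)],z,C['T'])[0];print(n,'cradle',(Rs.T@(P-cr)).round(4))
```

```text
+foot cradle [-0.0058  0.0645  0.032 ]
-foot cradle [-0.0002 -0.0634  0.032 ]
-base cradle [ 0.005  -0.0632 -0.008 ]
strip+ cradle [-0.0016  0.0511  0.01  ]
strip- cradle [-0.0002 -0.0491  0.01  ]
hingeaxisL cradle [-0.026 -0.075  0.069]
R cradle [ 0.0264 -0.0751  0.069 ]
```

The wrist, w1 and knob-derived cradle estimates agree within 1–2 mm. I'll apply a correction of -1.4 mm in tool x and +1.7 mm in tool y, then lower it partway in.

Emit:
servo_tool:
  increments: [1,-0.14,0.17,0,0,1,-0.14,0.17,2,0,1,-0.14,0.17,4,0,1,-0.14,0.17,6,0,1,-0.14,0.17,7,0,1,-0.14,0.17,8,0,1,-0.14,0.17,9,0,1,-0.14,0.17,9.5,0,1,-0.14,0.17,9.5,0]

```text
time_s: 8.3
ee_pos: [0.5674, -0.1314, 0.1199]
tool_rot: [[0.135, 0.991, -0.001], [0.991, -0.135, 0.0], [0.0, -0.001, -1.0]]
wrist_force: [-0.4, -0.3, -2.8]
opening: 0.0418
```

```bash
python3 shot.py w7
```

```text
8.3 [-13.04  21.17 -16.76  52.1    0.    84.69] [ 0.5674 -0.1314  0.1199] 82.27017691926963 [-0.4  -0.28 -2.75] 0.04177224834688056
```

View pics/w7.png

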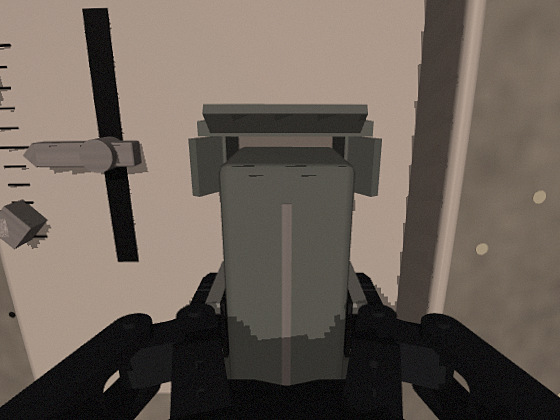

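It is centred between the cradle's side arms with no contact force. I'll lower the rest of the way.

Emit:
servo_tool:
  increments: [1,0,0,0.5,0,1,0,0,0.9,0,1,0,0,1.2,0,1,0,0,1.2,0]

```text
time_s: 8.85
ee_pos: [0.5675, -0.1314, 0.1082]
tool_rot: [[0.134, 0.991, -0.0], [0.991, -0.134, 0.0], [-0.0, -0.0, -1.0]]
wrist_force: [-1.6, -0.3, 1.3]
opening: 0.0421
```

Emit:
servo_tool:
  increments: [0,0,0,0,0,-0.2,0,0,0,0,-0.4,0,0,0,0,-0.6,0,0,0,0,-0.6,0,0,0,0]

```text
time_s: 9.48
ee_pos: [0.5676, -0.1314, 0.1082]
tool_rot: [[0.135, 0.991, 0.0], [0.991, -0.135, 0.0], [0.0, 0.0, -1.0]]
wrist_force: [0.3, 0.6, -0.2]
opening: 0.0684
```

```bash
python3 shot.py w8
```

```text
9.475 [-13.04  21.79 -17.55  50.66   0.    84.69] [ 0.5676 -0.1314  0.1082] 82.26763517973059 [ 0.34  0.6  -0.24] 0.0683747560400503
```

View pics/w8.png

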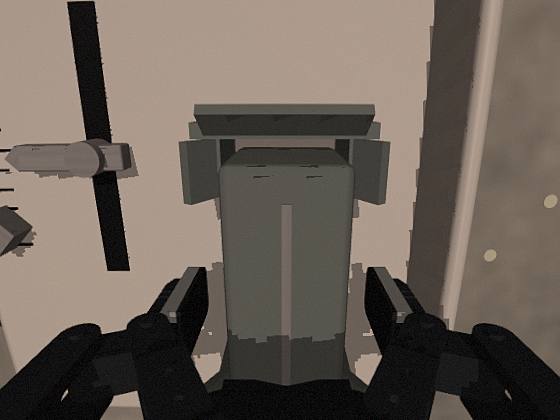

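The cassette sits level in the cradle and is released, with the fingers clear on both sides. I'll go up and look.

Emit:
servo_tool:
  increments: [-0.6,0,0,-3,0,-0.6,0,0,-8,0,-0.6,0,0,-14,0,-0.6,3,0,-20,0,-0.6,6,0,-25,0,-0.6,6,0,-25,0,-0.6,6,0,-25,0]

```text
time_s: 10.4
ee_pos: [0.5756, -0.0719, 0.3577]
tool_rot: [[0.134, 0.991, -0.0], [0.991, -0.134, -0.0], [-0.0, -0.0, -1.0]]
wrist_force: [-0.1, -0.3, -0.4]
opening: 0.0685
```

```bash
python3 shot.py w9; python3 -c "
from h import *
import pickle
c=save('scene','sc9.png');d=save('side','s9.png');pickle.dump((c,d),open('c9.pkl','wb'))
a=cv2.imread('pics/s9.png')[90:260,220:400];b=cv2.imread('pics/sc9.png')[180:310,170:340]
cv2.imwrite('pics/s9z.png',cv2.resize(a,None,fx=3.5,fy=3.5,interpolation=2));cv2.imwrite('pics/sc9z.png',cv2.resize(b,None,fx=4.5,fy=4.5,interpolation=2))"
```

```text
10.4 [-7.120e+00  1.478e+01  6.130e+00  8.136e+01 -2.000e-02  9.059e+01] [ 0.5756 -0.0719  0.3577] 82.29592172425495 [-0.14 -0.35 -0.37] 0.06846992853181726
```

View pics/w9.png

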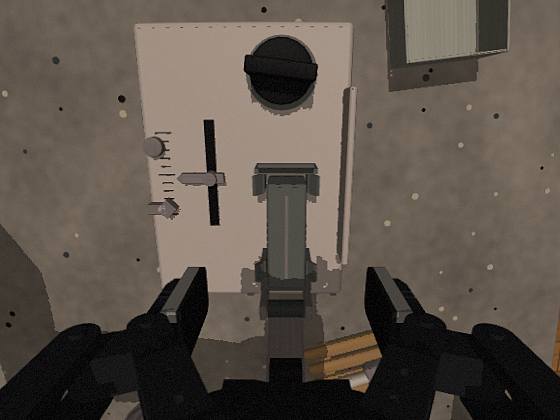

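View pics/s9z.png

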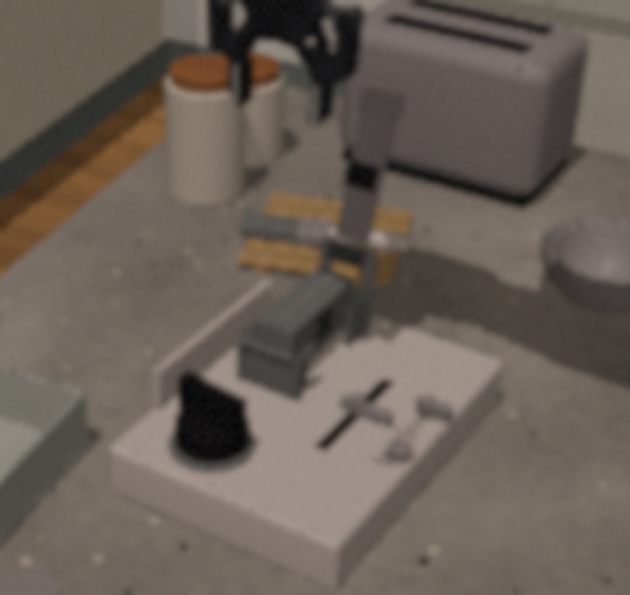

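View pics/sc9z.png

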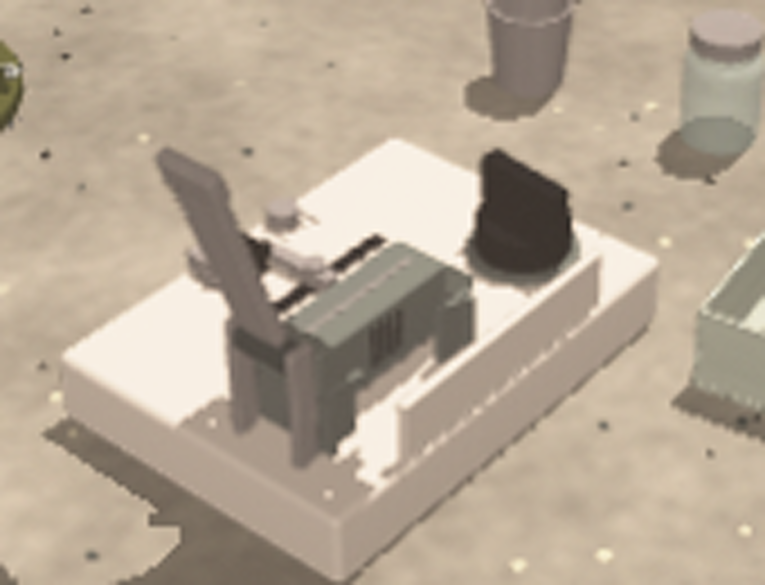

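The cassette is seated in the cradle between the walls. Now I'll triangulate the clamp's free end, and get the mark and pointer from three views.

```bash
python3 - <<'E'
from h import *
import pickle
sc,si=pickle.load(open('c9.pkl','rb'))
t=np.radians(-7.67);Rs=np.array([[np.cos(t),-np.sin(t),0],[np.sin(t),np.cos(t),0],[0,0,1]])
cr=np.array([.567,-.1327,.063])
fs=lambda p:(np.array(p,float)+.5)/4.5-.5+[170,180]
fd=lambda p:(np.array(p,float)+.5)/3.5-.5+[220,90]
for a,b in(((190,163),(383,92)),((192,170),(383,94)),((160,152),(404,95)),((225,182),(364,92))):
    o1,d1=rays(sc,[fs(a)]);o2,d2=rays(si,[fd(b)]);x,r=tri(o1,d1[0],o2,d2[0])
    l=Rs.T@(x-cr); h=l-[0,-.082,.069]
    print(x.round(4),np.round(r,4),'cradle',l.round(4),'r',np.hypot(h[1],h[2]).round(4),'ang',np.arctan2(h[2],h[1]).round(3))
E
python3 -c "
import cv2
a=cv2.imread('pics/w9.png');cv2.imwrite('pics/w9z.png',cv2.resize(a[120:235,135:235],None,fx=5,fy=5,interpolation=cv2.INTER_CUBIC))"
```

```text
[ 0.5481 -0.2593  0.2881] [0.001 0.001] cradle [-0.0019 -0.128   0.2251] r 0.1628 ang 1.857
[ 0.5492 -0.2606  0.2851] [0.0018 0.0018] cradle [-0.0006 -0.1291  0.2221] r 0.1602 ang 1.869
[ 0.5276 -0.26    0.2886] [0.0017 0.0017] cradle [-0.022  -0.1314  0.2256] r 0.1642 ang 1.876
[ 0.5688 -0.259   0.2837] [0.0026 0.0026] cradle [ 0.0186 -0.1249  0.2207] r 0.1577 ang 1.846
```

View pics/w9z.png

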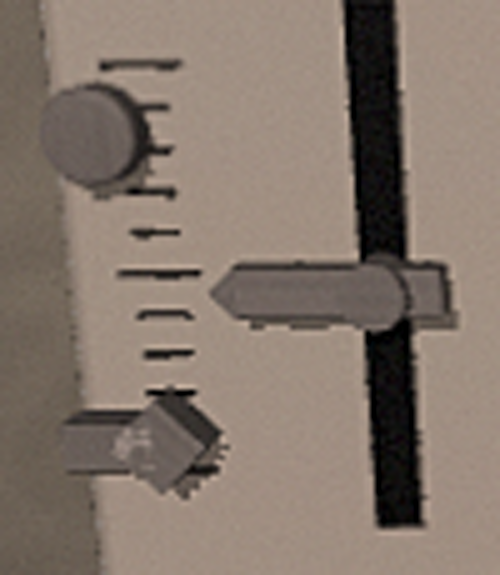

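The clamp end is at slicer-local y ≈ -0.128, z ≈ 0.288, which gives about 1.86 rad and a radius of 163 mm (165 expected). I'll shut the fingers, pass above it, and come down behind it.

Emit:
servo_tool:
  increments: [1,0,0,-5,0,1,-6,0,-5.5,0,1,-12,0,-5.5,0,1,-18,0,-5.5,0,1,-24,0,-5.5,0,1,-26,0,-4,0,1,-26,0,2,0,1,-26,0,6,0,1,-26,0,6,0,1,-26,0,6,0]

```text
time_s: 11.8
ee_pos: [0.5411, -0.3295, 0.2994]
tool_rot: [[0.134, 0.991, 0.001], [0.991, -0.134, -0.0], [-0.0, 0.001, -1.0]]
wrist_force: [0.6, 0.1, 0.5]
opening: 0.0
```

```bash
python3 shot.py w10; python3 -c "
from h import *
import pickle
c=save('scene','sc10.png');d=save('side','s10.png')
a=cv2.imread('pics/s10.png')[60:230,250:420];b=cv2.imread('pics/sc10.png')[140:310,150:320]
cv2.imwrite('pics/s10z.png',cv2.resize(np.hstack([a,b]),None,fx=2.3,fy=3,interpolation=2))"
```

```text
11.8 [-3.135e+01  2.102e+01  7.130e+00  7.606e+01  1.000e-02  6.637e+01] [ 0.5411 -0.3295  0.2994] 82.28720774518739 [0.57 0.05 0.52] 6.459016295168514e-06
```

View pics/w10.png

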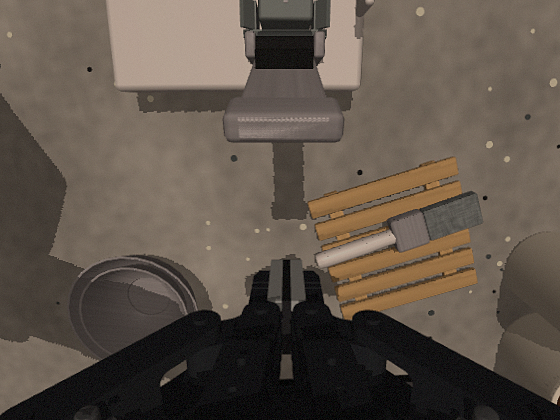

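View pics/s10z.png

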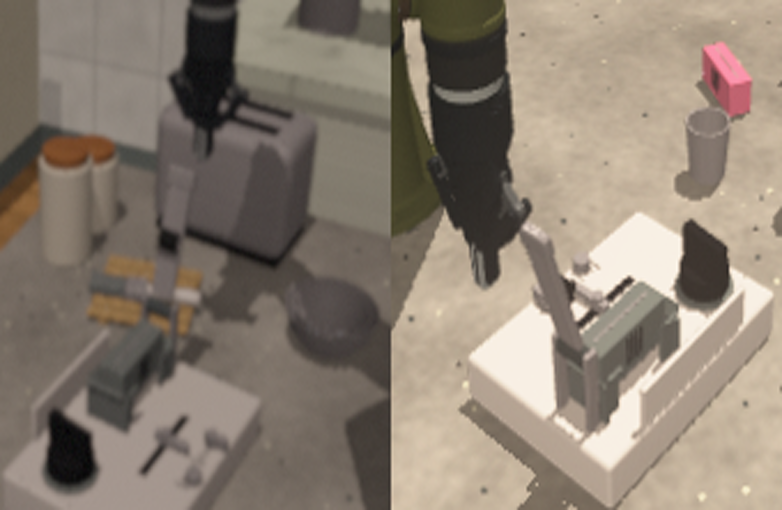

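The tool stands behind the clamp end with the fingers shut, the end centred in the wrist view at (283,125). I'll push it over in stages.

Emit:
servo_tool:
  increments: [1,3.5,0,0.2,0,1,5.5,0,0.2,0,1,7,0,0.2,0,1,8.5,0,0.2,0,1,10,0,0.2,0,1,11.5,0,0.4,0,1,13,0,0.6,0,1,15,0,1,0,1,15,0,1,0]

```text
time_s: 13.08
ee_pos: [0.5606, -0.1785, 0.2871]
tool_rot: [[0.132, 0.991, -0.002], [0.991, -0.132, 0.003], [0.002, -0.002, -1.0]]
wrist_force: [-0.4, 0.8, -0.1]
opening: 0.0001
```

```bash
python3 shot.py w11; python3 -c "
from h import *
import pickle
c=save('scene','sc11.png');d=save('side','s11.png')
a=cv2.imread('pics/s11.png')[60:230,250:420];b=cv2.imread('pics/sc11.png')[140:310,150:320]
cv2.imwrite('pics/s11z.png',cv2.resize(np.hstack([a,b]),None,fx=2.3,fy=3,interpolation=2))"
```

```text
13.075 [-17.72  16.25  -1.    72.88   0.12  79.87] [ 0.5606 -0.1785  0.2871] 82.40534957896472 [-0.36  0.77 -0.13] 9.670439774715443e-05
```

View pics/s11z.png

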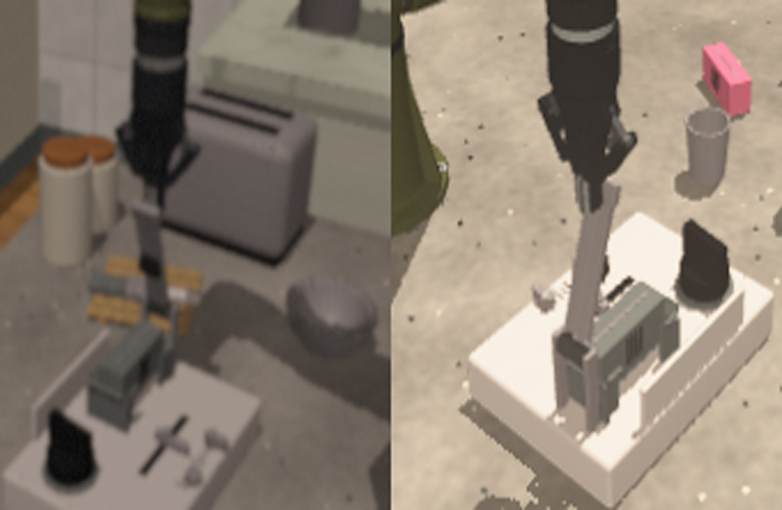

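The clamp is past upright at about 1.2 rad. I'll follow the arc down.

Emit:
servo_tool:
  increments: [1,1.9,0,0.6,0,1,3.6,0,1.7,0,1,5.2,0,3.1,0,1,6.6,0,4.7,0,1,7.7,0,6.5,0,1,8.5,0,8.4,0,1,8.9,0,9.7,0,1,8.9,0,9.7,0]

```text
time_s: 14.22
ee_pos: [0.5719, -0.0921, 0.1898]
tool_rot: [[0.134, 0.991, -0.003], [0.991, -0.134, 0.0], [0.0, -0.003, -1.0]]
wrist_force: [-1.6, -0.4, 0.4]
opening: 0.0003
```

```bash
python3 shot.py w12; python3 -c "
from h import *
import pickle
c=save('scene','sc12.png');d=save('side','s12.png')
a=cv2.imread('pics/s12.png')[60:230,250:420];b=cv2.imread('pics/sc12.png')[140:310,150:320]
cv2.imwrite('pics/s12z.png',cv2.resize(np.hstack([a,b]),None,fx=2.3,fy=3,interpolation=2))"
```

```text
14.225 [ -9.14  17.82 -11.74  60.58   0.    88.54] [ 0.5719 -0.0921  0.1898] 82.31676340030958 [-1.6  -0.38  0.44] 0.00026515480347507687
```

View pics/s12z.png

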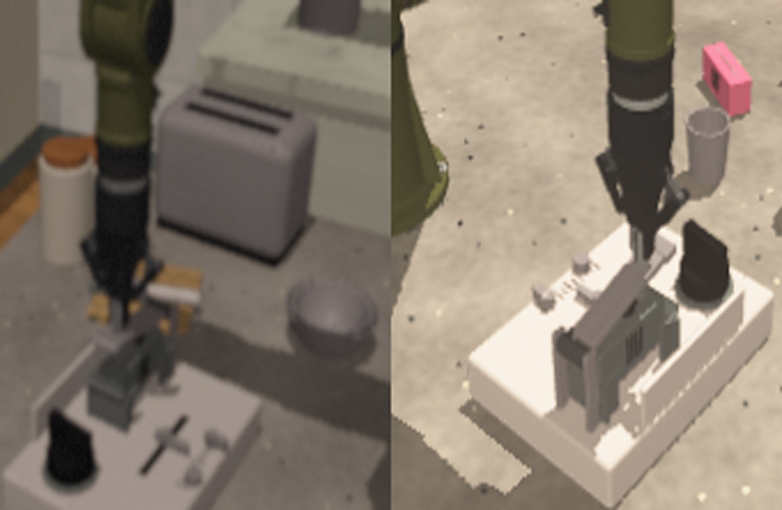

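View pics/w12.png

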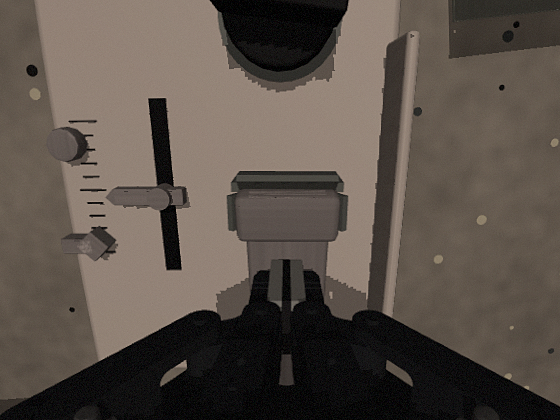

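The clamp is about 0.2 rad above level with the fingertips on top. I'll press down and watch the force.

Emit:
servo_tool:
  increments: [1,0.3,0,0.8,0,1,0.5,0,1.6,0,1,0.6,0,2.2,0,1,0.6,0,2.6,0,1,0.6,0,2.8,0,1,0.6,0,2.8,0]

```text
time_s: 15.12
ee_pos: [0.5739, -0.0868, 0.1632]
tool_rot: [[0.135, 0.991, 0.001], [0.991, -0.135, 0.0], [0.0, 0.001, -1.0]]
wrist_force: [1.2, -2.2, 2.4]
opening: 0.0001
```

Emit:
servo_tool:
  increments: [1,0,0,0.2,0,1,0,0,0.3,0,1,0,0,0.3,0]

```text
time_s: 15.5
ee_pos: [0.574, -0.0867, 0.1619]
tool_rot: [[0.134, 0.991, 0.002], [0.991, -0.134, 0.0], [0.0, 0.002, -1.0]]
wrist_force: [-3.9, -2.2, 15.0]
opening: -0.0002
```

Emit:
servo_tool:
  increments: [1,0,0,0.2,0,1,0,0,0.2,0,1,0,0,0.2,0]

```text
time_s: 15.88
ee_pos: [0.5741, -0.0867, 0.1616]
tool_rot: [[0.134, 0.991, 0.003], [0.991, -0.134, -0.0], [0.0, 0.003, -1.0]]
wrist_force: [-8.3, -0.9, 26.9]
opening: -0.0
```

```bash
python3 -c "
from h import *
c=save('scene','sc13.png')
b=cv2.imread('pics/sc13.png')[190:300,180:320]
cv2.imwrite('pics/sc13z.png',cv2.resize(b,None,fx=5,fy=5,interpolation=2))"
```

```text
(no output)
```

View pics/sc13z.png

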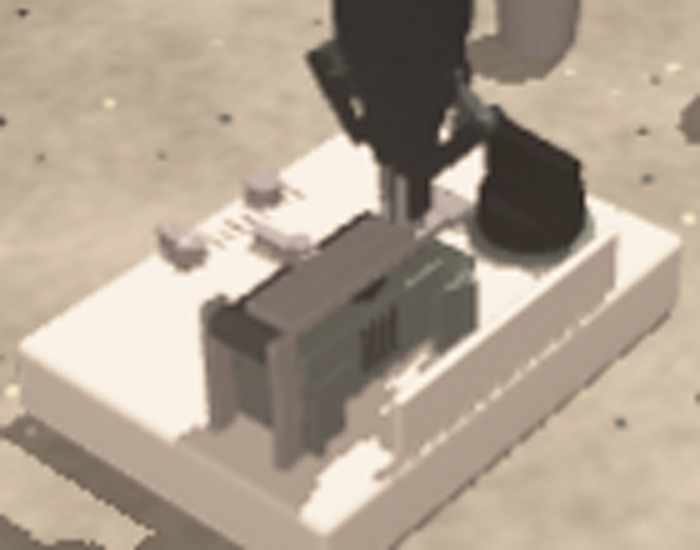

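Force climbed from 15 to 27 N for 0.3 mm of travel, so the clamp is on its hard stop. Next I'll release upward and move the camera over the pointer and mark, looking from two places.

Emit:
servo_tool:
  increments: [1,0,0,-2,0,1,0,0,-6,0,1,0,-4,-10,0,1,-1,-9,-10,0,1,-1.5,-12,-10,0,1,-1.5,-12,-10,0,1,-1.5,-12,-10,0]

```text
time_s: 16.8
ee_pos: [0.4531, -0.0851, 0.258]
tool_rot: [[0.134, 0.991, 0.0], [0.991, -0.134, 0.001], [0.001, 0.0, -1.0]]
wrist_force: [-0.5, -0.9, 0.7]
opening: 0.0002
```

```bash
python3 shot.py w14
```

```text
16.8 [-1.068e+01  2.960e+00 -2.073e+01  6.632e+01  6.000e-02  8.704e+01] [ 0.4531 -0.0851  0.258 ] 82.28608645205443 [-0.46 -0.92  0.73] 0.00021412455741917638
```

View pics/w14.png

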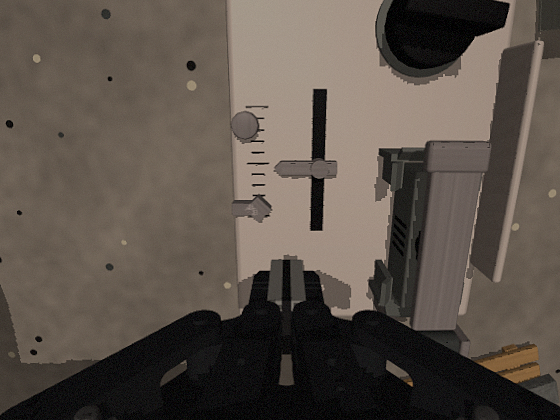

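```bash
python3 -c "
import cv2
a=cv2.imread('pics/w14.png');cv2.imwrite('pics/w14z.png',cv2.resize(a[145:230,225:345],None,fx=6.5,fy=6.5,interpolation=cv2.INTER_CUBIC))"
```

```text
(no output)
```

View pics/w14z.png

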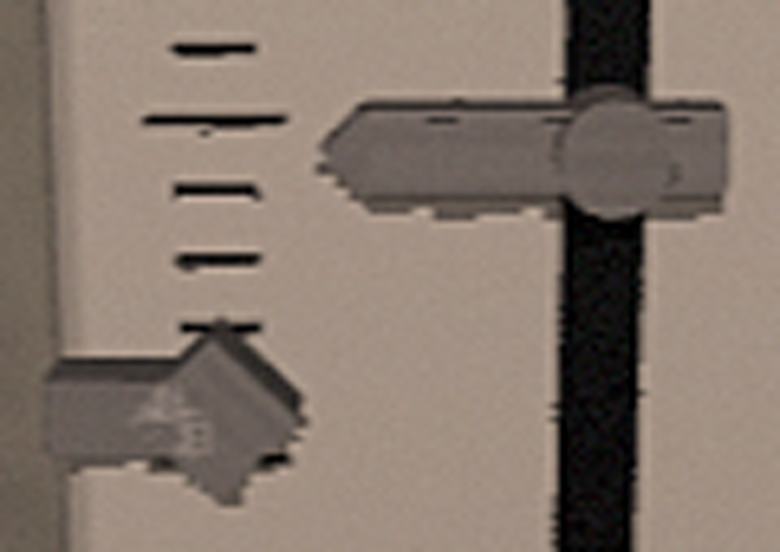

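Run:
```python
from h import *
import pickle
A=pickle.load(open('w9.pkl','rb'));B=pickle.load(open('w14.pkl','rb'))
za=lambda p:(np.array(p,float)+.5)/5-.5+[135,120]
zb=lambda p:(np.array(p,float)+.5)/6.5-.5+[225,145]
t=np.radians(-7.67);Rs=np.array([[np.cos(t),-np.sin(t),0],[np.sin(t),np.cos(t),0],[0,0,1]])
cr=np.array([.567,-.1327,.063])
def tt(n,a,b):
    o1,d1=rays(A,[za(a)],A['T']);o2,d2=rays(B,[zb(b)],B['T'])
    x,r=tri(o1,d1[0],o2,d2[0]);print(n,x.round(4),np.round(r,4),'slicer',(Rs.T@(x-cr)).round(4));return x
tt('ptr',(210,292),(322,149)); tt('ptr centre disc',(385,292),(612,158))
tt('mark tip',(220,437),(300,424)); tt('mark up corner',(170,400),(218,340)); tt('mark low',(165,492),(232,500))
for z in (.064,.066,.068,.070,.073,.076):
    for n,p in(('ptr',(322,149)),('mark',(300,424)),('mcorners mid',(225,420))):
        print(z,n,(Rs.T@(onz(B,[zb(p)],z,B['T'])[0]-cr)).round(4),end=' ')
    print()
```

```text
ptr [ 0.4451 -0.0628  0.0661] [0. 0.] slicer [-0.1301  0.053   0.0031]
ptr centre disc [ 0.4848 -0.0702  0.0589] [0.0004 0.0004] slicer [-0.0898  0.0509 -0.0041]
mark tip [ 0.4359 -0.1022  0.057 ] [0.0016 0.0016] slicer [-0.134   0.0127 -0.006 ]
mark up corner [ 0.4256 -0.0899  0.056 ] [0.0001 0.0001] slicer [-0.1458  0.0236 -0.007 ]
mark low [ 0.4261 -0.1082  0.0745] [0.0002 0.0002] slicer [-0.1429  0.0054  0.0115]
0.064 ptr [-0.1302  0.0527  0.001 ] 0.064 mark [-0.1338  0.0132  0.001 ] 0.064 mcorners mid [-0.1445  0.0138  0.001 ] 
0.066 ptr [-0.1302  0.053   0.003 ] 0.066 mark [-0.1337  0.0138  0.003 ] 0.066 mcorners mid [-0.1443  0.0144  0.003 ] 
0.068 ptr [-0.1301  0.0533  0.005 ] 0.068 mark [-0.1336  0.0144  0.005 ] 0.068 mcorners mid [-0.1441  0.015   0.005 ] 
0.07 ptr [-0.13    0.0537  0.007 ] 0.07 mark [-0.1335  0.015   0.007 ] 0.07 mcorners mid [-0.144   0.0155  0.007 ] 
0.073 ptr [-0.1299  0.0542  0.01  ] 0.073 mark [-0.1334  0.0158  0.01  ] 0.073 mcorners mid [-0.1437  0.0164  0.01  ] 
0.076 ptr [-0.1298  0.0547  0.013 ] 0.076 mark [-0.1332  0.0167  0.013 ] 0.076 mcorners mid [-0.1435  0.0173  0.013 ]
```

The clamp is lying flat down. In slicer y the pointer is at 0.053 and the mark at about 0.0145, a difference of about -38.5 mm, so the knob needs about -1.83 rad (clockwise). I'll go above the knob.

Emit:
servo_tool:
  increments: [-0.6,13.8,11.4,3,-83,-0.6,13.8,11.4,3,-83,-0.6,13.8,11.4,3,-83,-0.6,13.8,11.4,3,-83,-0.6,13.8,11.4,3,-83,-0.6,13.8,11.4,3,-83,-0.6,13.8,11.4,3,-83,-0.6,13.8,11.4,5,-83,-0.6,13.8,11.4,5,-83,-0.6,13.8,11.4,5,-83]

```text
time_s: 18.1
ee_pos: [0.5846, 0.0361, 0.2081]
tool_rot: [[-0.967, 0.256, -0.0], [0.256, 0.967, 0.0], [0.001, 0.0, -1.0]]
wrist_force: [-0.4, -0.1, 0.3]
opening: 0.0681
```

```bash
python3 shot.py w15
```

```text
18.1 [ 3.530e+00  1.776e+01 -9.350e+00  6.292e+01  1.000e-02  1.837e+01] [0.5846 0.0361 0.2081] 165.15371965367387 [-0.42 -0.05  0.3 ] 0.06811520337567757
```

View pics/w15.png

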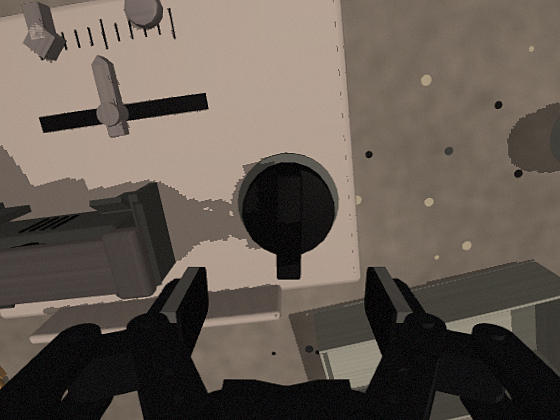

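```bash
python3 - <<'E'
from h import *
import pickle
C=pickle.load(open('w15.pkl','rb'));o=C['obs'];R=o['tool_rot']
for z in(.12,.107,.085): print(z,proj(C,[(.5847,.036,z)],C['T']).round(1))
P=onz(C,[(275,278),(302,278),(289,160)],.12,C['T']);print(P.round(4),(R.T@(P-o['ee_pos']).T).T.round(4))
P=onz(C,[(243,207),(335,207)],.085,C['T']);print(P.round(4),P.mean(0),(R.T@(P-o['ee_pos']).T).T.round(4))
E
python3 -c "
import cv2,numpy as np
a=cv2.imread('pics/w15.png');b=cv2.resize(a[140:290,220:360],None,fx=4,fy=4,interpolation=cv2.INTER_CUBIC)
cv2.imwrite('pics/w15z.png',np.clip(b.astype(float)*3,0,255).astype('uint8'))"
```

```text
0.12 [[287.5 230.8]]
0.107 [[287.4 224.1]]
0.085 [[287.3 214.2]]
[[0.6142 0.0198 0.12  ]
 [0.6187 0.0368 0.12  ]
 [0.5422 0.0481 0.12  ]] [[-0.0328 -0.0082  0.0881]
 [-0.0328  0.0094  0.0881]
 [ 0.0441  0.0008  0.0881]]
[[0.5714 0.0068 0.085 ]
 [0.5882 0.0704 0.085 ]] [0.57981127 0.03858812 0.085     ] [[ 0.0052 -0.0317  0.1231]
 [ 0.0052  0.0341  0.1231]]
```

View pics/w15z.png

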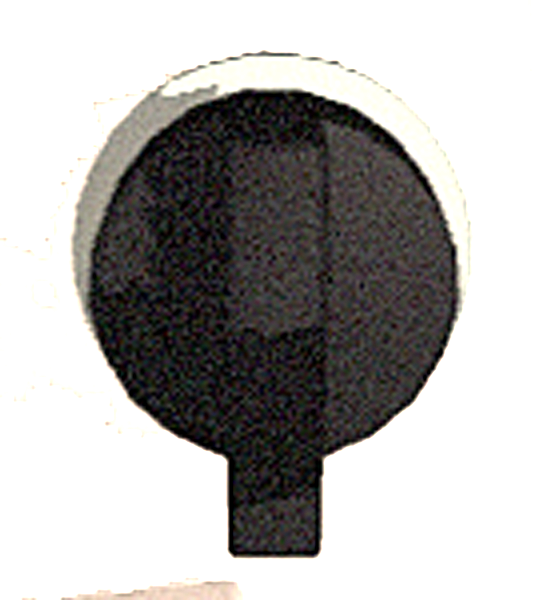

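The bar is aligned with the tool and centred within about 1.5 mm. I'll descend around it and grip lightly.

Emit:
servo_tool:
  increments: [-0.6,0.1,0.05,3,0,-0.6,0.1,0.05,6,0,-0.6,0.1,0.05,8,0,-0.6,0.1,0.05,9.2,0,-0.6,0.1,0.05,9.2,0,0,0.1,0.05,9.2,0,0.4,0.1,0.05,9.2,0,1,0.1,0.05,9.2,0,1,0.1,0.05,9.2,0,1,0.1,0.05,9.2,0]
  newtons: 30

```text
time_s: 19.4
ee_pos: [0.5842, 0.0375, 0.1171]
tool_rot: [[-0.967, 0.254, 0.002], [0.254, 0.967, 0.002], [-0.001, 0.002, -1.0]]
wrist_force: [0.0, 5.4, 6.1]
opening: 0.0157
```

Gripped at 15.7 mm. I'll turn clockwise to about 90° in small steps.

Emit:
servo_tool:
  increments: [1,0,0,0,9,1,0,0,0,18,1,0,0,0,27,1,0,0,0,36,1,0,0,0,45,1,0,0,0,54,1,0,0,0,63,1,0,0,0,72,1,0,0,0,81,1,0,0,0,90,1,0,0,0,90]

```text
time_s: 20.78
ee_pos: [0.5848, 0.038, 0.1171]
tool_rot: [[0.255, 0.967, 0.003], [0.967, -0.255, 0.003], [0.004, 0.002, -1.0]]
wrist_force: [2.1, 6.4, 4.9]
opening: 0.0153
```

```bash
python3 shot.py w16; python3 -c "
from h import *
import pickle
c=save('scene','sc16.png');d=save('side','s16.png');pickle.dump((c,d),open('c16.pkl','wb'))
a=cv2.imread('pics/s16.png')[170:230,290:370]
cv2.imwrite('pics/s16z.png',cv2.resize(a,None,fx=9,fy=9,interpolation=2))"
```

```text
20.775 [  3.64  21.52 -16.65  51.65   0.15 108.39] [0.5848 0.038  0.1171] 75.2443172654917 [2.1  6.38 4.9 ] 0.015262726833667101
```

View pics/w16.png

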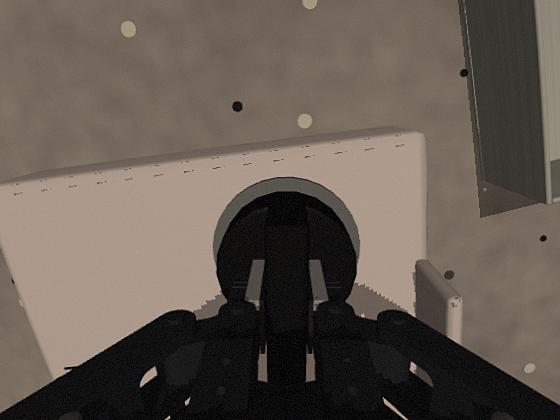

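View pics/s16z.png

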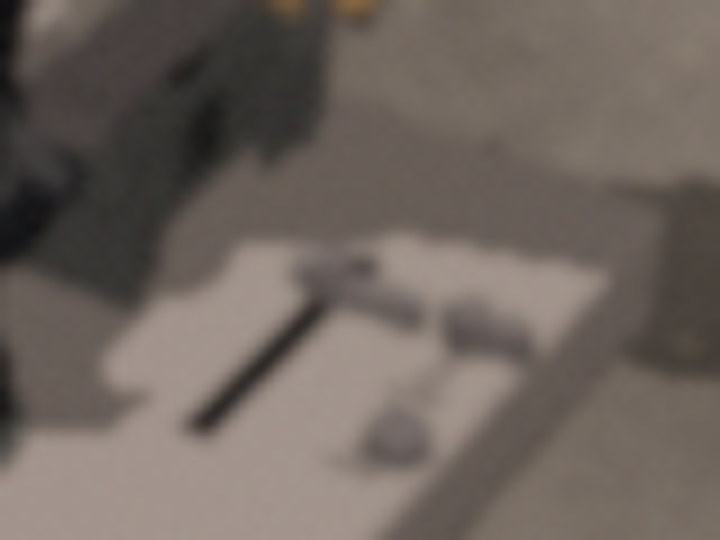

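The knob turned 90°, taking the pointer about 33 mm. About 15° more is needed. I'll do 14°, release, and check with the wrist camera.

Emit:
servo_tool:
  increments: [1,0,0,0,5,1,0,0,0,10,1,0,0,0,14,1,0,0,0,14,1,0,0,0,14,0.3,0,0,0,14,0,0,0,0,14,-0.4,0,0,0,14,-0.4,0,0,0,14]

```text
time_s: 22.05
ee_pos: [0.5832, 0.0364, 0.116]
tool_rot: [[0.481, 0.877, -0.0], [0.877, -0.481, -0.0], [-0.0, -0.0, -1.0]]
wrist_force: [0.6, 0.2, 0.2]
opening: 0.0597
```

Emit:
servo_tool:
  increments: [-0.4,0,0,-3,0,-0.4,0,0,-8,0,-0.4,-4,-4,-11,0,-0.4,-9,-10,-11,0,-0.4,-11,-13,-11,0,-0.4,-11,-14,-11,0,-0.4,-11,-14,-11,0]

```text
time_s: 22.92
ee_pos: [0.4081, 0.0076, 0.2267]
tool_rot: [[0.48, 0.877, 0.002], [0.877, -0.48, 0.0], [0.001, 0.001, -1.0]]
wrist_force: [0.6, 0.1, -0.4]
opening: 0.06
```

```bash
python3 shot.py w17
```

```text
22.925 [  1.07  -1.93 -29.84  62.    -0.   119.78] [0.4081 0.0076 0.2267] 61.28695907302444 [ 0.57  0.08 -0.38] 0.059953822085123454
```

View pics/w17.png

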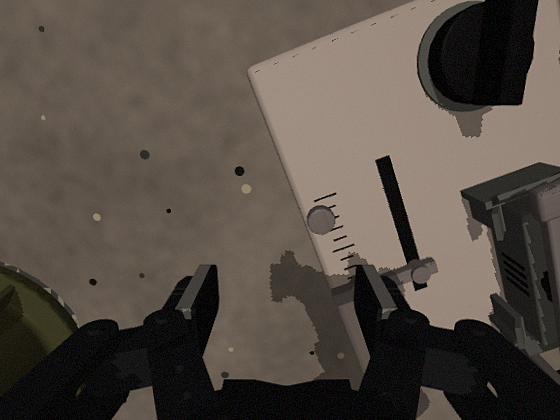

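A finger hides the mark. I'll move to a squarer view over the pointer and mark.

Emit:
servo_tool:
  increments: [1,-4,4,0,-10,1,-8,8,0,-20,1,-10.3,9.8,0,-21,1,-10.3,9.8,0,-21,1,-10.3,9.8,0,-21]

```text
time_s: 23.6
ee_pos: [0.4448, -0.1298, 0.2258]
tool_rot: [[0.135, 0.991, -0.001], [0.991, -0.135, 0.001], [0.001, -0.001, -1.0]]
wrist_force: [0.5, 0.2, -0.3]
opening: -0.0
```

```bash
python3 shot.py w18;python3 -c "
import cv2
a=cv2.imread('pics/w18.png');cv2.imwrite('pics/w18z.png',cv2.resize(a[90:230,210:360],None,fx=5,fy=5,interpolation=cv2.INTER_CUBIC)[:600])"
```

```text
23.6 [-1.629e+01  4.250e+00 -2.363e+01  6.217e+01  2.000e-02  8.148e+01] [ 0.4448 -0.1298  0.2258] 82.23920962662979 [ 0.5   0.18 -0.25] -4.660576830664819e-05
```

View pics/w18.png

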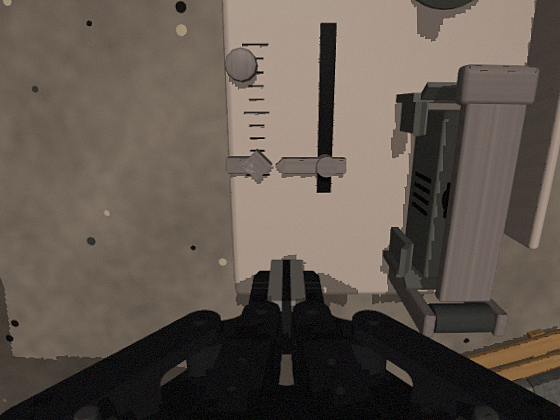

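View pics/w18z.png

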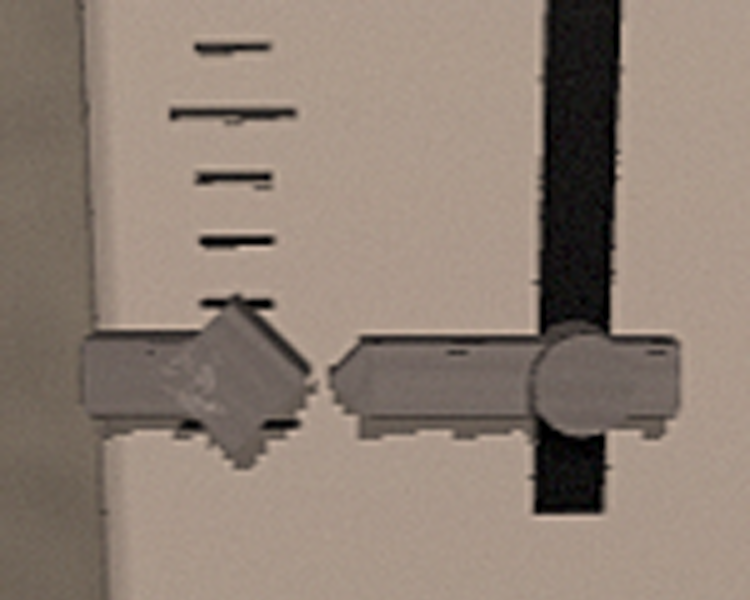

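Pointer tip and mark tip stand nearly opposite: zoomed rows about 376 and 384. I'll turn that into numbers.

Run:
```python
from h import *
import pickle
A=pickle.load(open('w14.pkl','rb'));B=pickle.load(open('w18.pkl','rb'))
za=lambda p:(np.array(p,float)+.5)/6.5-.5+[225,145]
zb=lambda p:(np.array(p,float)+.5)/5-.5+[210,90]
t=np.radians(-7.67);Rs=np.array([[np.cos(t),-np.sin(t),0],[np.sin(t),np.cos(t),0],[0,0,1]])
cr=np.array([.567,-.1327,.063])
for n,a,b in(('mid',(225,420),(240,382.5)),('tip',(300,424),(310,385)),('shaft l',(50,419),(90,374))):
    o1,d1=rays(A,[za(a)],A['T']);o2,d2=rays(B,[zb(b)],B['T'])
    x,r=tri(o1,d1[0],o2,d2[0]);print(n,x.round(4),np.round(r,4),(Rs.T@(x-cr)).round(4))
for z in(.062,.066,.070):
  print(z,[(n,(Rs.T@(onz(B,[zb(p)],z,B['T'])[0]-cr))[:2].round(4)) for n,p in(('ptr tip',(331,375)),('ptr body',(450,377)),('mark tip',(310,385)),('mark mid',(240,382.5)),('mark shaft',(130,374)))])
```

```text
mid [ 0.4255 -0.0998  0.0636] [0.0002 0.0002] [-0.1446  0.0137  0.0006]
tip [ 0.4364 -0.1015  0.0649] [0.0001 0.0001] [-0.1336  0.0135  0.0019]
shaft l [ 0.403  -0.094   0.0726] [0.0004 0.0004] [-0.1677  0.0165  0.0096]
0.062 [('ptr tip', array([-0.1302,  0.0146])), ('ptr body', array([-0.111 ,  0.0142])), ('mark tip', array([-0.1336,  0.013 ])), ('mark mid', array([-0.1449,  0.0134])), ('mark shaft', array([-0.1627,  0.0148]))]
0.066 [('ptr tip', array([-0.1301,  0.0152])), ('ptr body', array([-0.1112,  0.0149])), ('mark tip', array([-0.1335,  0.0136])), ('mark mid', array([-0.1446,  0.0141])), ('mark shaft', array([-0.1621,  0.0155]))]
0.07 [('ptr tip', array([-0.13  ,  0.0159])), ('ptr body', array([-0.1113,  0.0155])), ('mark tip', array([-0.1333,  0.0143])), ('mark mid', array([-0.1443,  0.0147])), ('mark shaft', array([-0.1615,  0.0161]))]
```

Pointer at about 0.0150, mark at 0.0136–0.0147: the offset is about 1 mm, already inside the tolerance. I'll take one closer look to decide whether a small correction is worthwhile.

Emit:
servo_tool:
  increments: [1,-0.6,0,3,0,1,-1.2,0,6,0,1,-1.2,0,6,0,1,-1.2,0,6,0]

```text
time_s: 24.15
ee_pos: [0.4431, -0.1413, 0.1672]
tool_rot: [[0.133, 0.991, 0.001], [0.991, -0.133, -0.0], [0.0, 0.001, -1.0]]
wrist_force: [-0.3, -0.3, 0.6]
opening: -0.0003
```

```bash
python3 shot.py w19;python3 -c "
import cv2
a=cv2.imread('pics/w19.png');cv2.imwrite('pics/w19z.png',cv2.resize(a[110:230,190:350],None,fx=5,fy=5,interpolation=cv2.INTER_CUBIC))"
```

```text
24.15 [-1.769e+01  6.870e+00 -2.879e+01  5.429e+01  1.000e-02  7.998e+01] [ 0.4431 -0.1413  0.1672] 82.3324437322838 [-0.26 -0.32  0.58] -0.0002874360507659336
```

View pics/w19z.png

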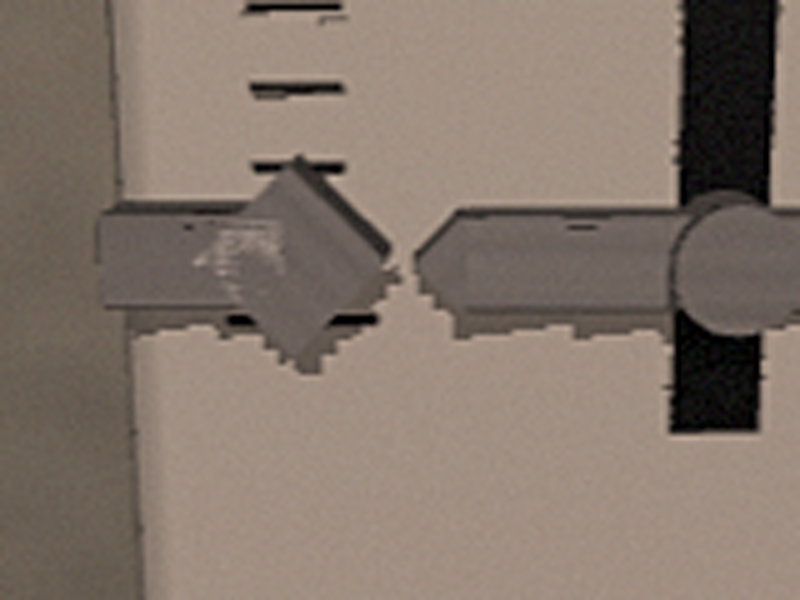

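Up close, the mark's shaft and head centre on zoomed rows 259–261, and the pointer body on 261 with its tip at about 258. The tips agree to well under 1 mm, because the earlier apparent offset was shadow. I'll raise the tool clear and make a last check.

Emit:
servo_tool:
  increments: [1,0,0,-5,0,1,0,0,-11,0,1,0,0,-15,0,1,0,0,-15,0,1,0,0,-15,0]

```text
time_s: 24.82
ee_pos: [0.4427, -0.1417, 0.3165]
tool_rot: [[0.134, 0.991, 0.001], [0.991, -0.134, -0.0], [-0.0, 0.001, -1.0]]
wrist_force: [0.8, -0.4, -0.5]
opening: -0.0
```

```bash
python3 shot.py w20;python3 -c "
from h import *
save('scene','sc20.png');save('side','s20.png')
a=cv2.imread('pics/s20.png')[140:330,200:400];b=cv2.imread('pics/sc20.png')[150:340,160:360]
cv2.imwrite('pics/f20.png',cv2.resize(np.hstack([a,b]),None,fx=2,fy=3,interpolation=2))"
```

```text
24.825 [-17.75   2.18 -13.92  73.84   0.    79.96] [ 0.4427 -0.1417  0.3165] 82.29048598779121 [ 0.76 -0.38 -0.54] -3.938832470201246e-05
```

View pics/f20.png

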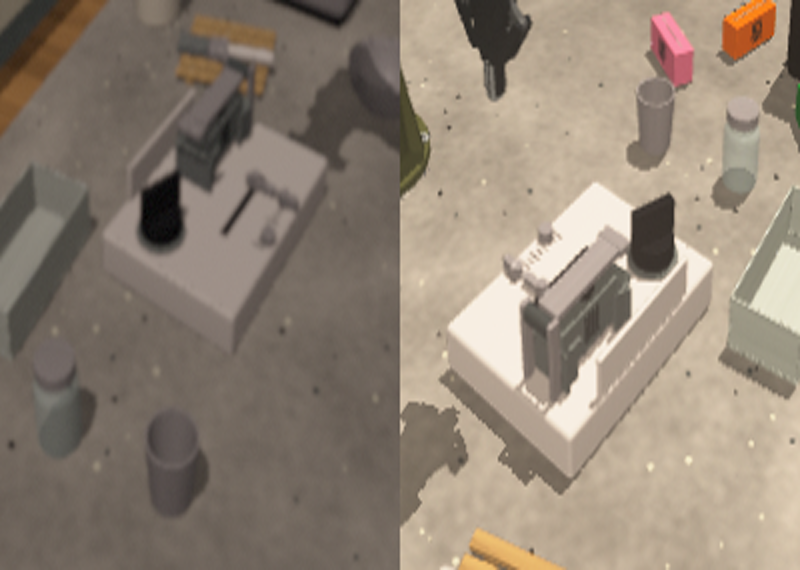

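View pics/w20.png

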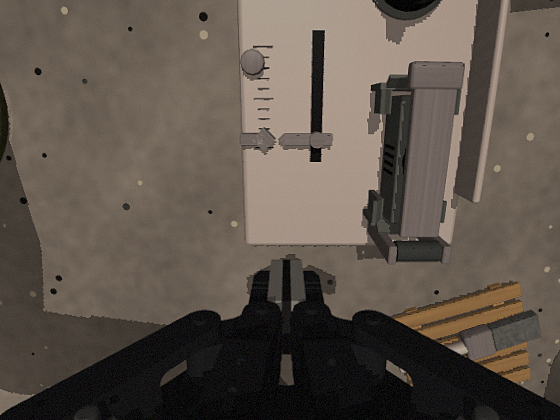

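The clamp is flat over the cassette, the pointer is opposite the arrow at (278,141), jar, cup, pan and trivet look undisturbed, and the robot is clear. I'll hand it in.

```bash
python3 -c "
from cell import bot
print(bot.job_done()); print(bot.get_obs()['time_s'])"
```

```text
the job is handed in; nothing more can be done
None
the job is handed in; nothing more can be done
```

The slicer is set up and I handed the job in at about 25 s of the 72 s allowed; no verdict was reported. I laid the grey cassette in the cradle and let go of it. Then I swung the clamp over and pressed it onto its hard stop, and turned the knob clockwise about 104° to set the pointer.

- **Clamp and cassette:** pressing at the end raised the force from 15 to 27 N for only 0.3 mm of travel, with the fingertips at about 137 mm, which matches a level arm. The last pictures show the clamp lying flat on the cassette in the cradle. I did not measure the cassette's final depth separately.
- **Pointer:** the closest view shows the pointer and mark tips within about 0.5 mm of each other along the slicer's y. The view before it suggested 1 to 1.5 mm. I put that down to shadow on the mark and made no further correction; both are inside the 3 mm allowed.
- **Rest of the counter:** in the last pictures the jar, cup, pan and trivet look undisturbed, and the robot is clear of everything. I compared these only by eye, and the bowls were only partly in view.

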